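# Put a glued insulation sample under pressure in the ratchet press

## Robot

A 6-joint arm with a two-finger parallel gripper is mounted at the origin on the work surface. World frame = base frame: x ahead of the robot, y to its left, z up, the work surface at z = 0. Lengths are in mm, angles in rad, forces in N, time in s.
With the tool pointing down it reaches from about 275 to 750 mm from the base axis. Payload 10.2 kg.
Tool frame: the origin (TCP) lies midway between the tips of the shut fingers; the grasp point (between the pads) lies 19 mm behind it; z points along the fingers, y is the direction in which the jaws open and shut (so a half turn about z gives the same grasp; the last joint's range is limited). The gripper opens to 85 mm and grips with 20 to 120 N. Pads are 22 mm wide; open, the fingers measure 114 mm over their backs; the gripper's body (76 mm by 85 mm) begins 54 mm behind the grasp point. The pads swing forward as they close: fully open they stand 13 mm farther back than shut.
Start: joints at [-1.417, 0.313, 1.498, -0, 1.331, -0.223], TCP at [193.16, -488.181, 231.294] pointing down, gripper open.
Joint ranges: [-2.94, 2.94], [-0.97, 2.17], [0.19, 2.56], [-1.23, 4.37], [0.02, 3.11], [-2.88, 2.88]. Speed limits (rad/s): [2.39, 2.39, 3.01, 3.14, 3.14, 3.14].

## Interface

Orientations are given as a unit quaternion [w, x, y, z].
In Python, from rig import sense, optics, ctrl gives the robot as it stands.
- The arm moves only by the tool play_rows, never from a script. Its argument "plan" is a list of rows, each a list of 7 numbers: the shift along the world's x, y, z in mm, then the turn, a rotation vector about the world's x, y, z in rad, then the opening, from -1 (shut) to 1 (fully open), so that 0 is half open. A call has 1 to 5 rows; each row shifts and turns the pose as measured when the row begins; what a row does not reach is not made up. A row lasts 1/12 s, in which the tool goes at most 41.7 mm and 7.16 degrees, less where a joint would pass 70% of its speed; a pose out of reach is approached as far as the arm can. A call is refused whole if a number of a shift passes 41.7 or a number of a turn 0.125, either way. A call with a gripper value outside its range is refused whole. The fingers move at their own pace and stop on an object; "grip_force" is the grip in N (left out, the last holds). Time passes only in rows, so rows that do not move let the fingers close. It gives the time, the measured TCP pose, the force and the opening at its end, in the units of the state.
- sense(): the state, without advancing time (a new reading comes with each control period).
- optics.capture(name): name is "side" or "top" or "wrist"; returns a dict with "img" (420x560x3 uint8, blue, green, red), "fx", "fy", "cx", "cy" (pixels), "world_to_cam" (4x4, takes a point from world to camera coordinates). Camera axes: x right, y up, looking along -z (the intrinsics and any distortion apply to the point x, -y, -z); pixel columns grow to the right and rows downward; lengths in mm; the calibration is good to about 2 mm. A picture is of the moment at which its call begins. There is no depth.
- ctrl.finish_job(): hands the job in, once; it reports no verdict.
The state is a dict: "time_s": time; "joints": joint angles; "dq": joint speeds; "tau": joint torques, N m; "eef_pos": TCP position; "ee_rot": TCP orientation; "force": force on the tool from outside, world axes, zero at the start; "wrist_torque": the same for the moment, N m; "grip_width": opening from 0.0 (shut) to 1.0 (fully open).
Only numpy, scipy, OpenCV 4.12 (cv2) and the standard library are available. Lean on these libraries where they do the work, as an engineer would, in place of code of your own. Each camera call takes 0.05 s, during which the arm holds its last target. There are 200 camera calls.

## Task

Slide the glued-up sample on its plate along the bench by the blue grip until it is fully home against both the back stop and the side stop of the green ratchet press. Then hold the red lever and pump it in full strokes, gently onto its stops, until the sprung pad has come down on the sample, and give it exactly one more click after the stroke that brought the pad down; any further click would overload the glue joint. Leave the lever all the way up, let go, and do not disturb the other things on the bench.

Things in the scene. Friction and masses are not known exactly. Their poses are not given: they have to be found in the camera images.
- press: Green ratchet press bolted to the bench: toothed steel ram upright in a head (141 to 216 mm up; x +-29, y -130 to +28 mm) on a column (y -130 to -80 mm, 257 tall; foot y -160 to -75, x +-65 mm). Origin: on the bench under the ram; z up, x away from its front; +y side and front (-x) open. Ram top up to 305 mm. Under the ram hangs a round sprung pad 48 mm wide, low face 59 to 78 mm up at the start, unmeasured.
- ram_axis (a point): Fixed point on the ram's axis at the head's underside, 141 mm up. Each full lever stroke lowers ram and pad one 8 mm tooth (the first by 1 to 15 mm, whichever tooth it finds); a holding pawl keeps it, there is no way back up. The pad's spring gives 10 N at first touch and 2 N per mm more. Three to five strokes are needed in all, the pad touching in the last but one.
- stop_back (a point): Middle of the face of the steel back stop on the bench, 14 mm tall, in the press's plane x = +50 mm from y = -55 to +45 mm; the far edge of the slide plate butts on it.
- stop_side (a point): Middle of the face of the steel side stop on the bench, 14 mm tall, in the press's plane y = -50 mm from x = -152 to +63 mm; the -y edge of the slide plate butts on it.
- lever (a joint): Lever angle, rad: 0 = up on its upper stop, 0.33 = down on its lower stop; it stays where left. A stroke takes a tooth only if it goes down past 0.30 and comes back up below 0.05. At the grip: 1 to 4 N down (4 to 7 N up) while the pad is free, 5 to 9 N at the end of the touching stroke, 10 to 14 N at the end of the next, when about 3 N more is felt already at 0.10. Over 30 N on a stop is too much.
- lever_grip (a point): Middle of the red round lever grip, 22 mm across, 95 mm long, along the press's y (tilting with the lever). It swings in the press's y-z plane at 175 mm radius about point lever_pivot, from 0.19 rad above level (z 213 mm) to 0.14 below (z 156 mm). Free all round. Pinched from above, fingers on its two x sides, a gripper may point straight down all the way or lean with the lever.
- lever_pivot (a point): The lever's pivot, 32 mm to the press's -y side of the ram's axis, 180 mm above the bench.
- carrier_grip (a point): Centre of the upright blue grip block of the sample's slide plate, 26 mm above the bench: 50 mm long (plate's x), 18 mm thick (y), from 5 to 47 mm up. Axes as the plate's. The dark plate, 240 x 100 x 5 mm, lies flat on smooth skids (it takes 1 to 2 N to slide); from here it reaches 50 mm to -x and 190 mm to +x. About 0.5 kg, heaviest at the far end: slide it, do not lift it.
- carrier_block (a point): Middle of the top of the sample on that plate: off-white insulation block 80 x 80 mm with silver cap plate, top 49 mm above the bench, 140 mm from the blue grip's centre along the plate's +x. With the plate home this point is on the ram's axis (x = y = 0 in the press frame) and the plate's axes are parallel to the press's.
- carrier: the slide plate with the sample as one rigid thing; origin on the underside, under the middle of the block, x axis from the blue grip towards the block
- thread_cone: cone of cream sewing thread on a green foot, 66 mm across, 139 mm tall; a bystander, origin at its underside
- thread_cone2: cone of grey sewing thread on a black foot, 66 mm across, 139 mm tall; a bystander, origin at its underside
- tape_roll: roll of silver foil tape lying flat, 110 mm across, 48 mm tall; a bystander, origin at its underside
- sample_block: a finished sample like the one to be pressed but without a slide plate: off-white block 80 x 80 x 44 mm with a silver cap plate; a bystander, origin at its underside
- scissors: orange-handled scissors lying flat, 200 mm long, 10 mm high; a bystander, origin at its underside
- glue_bottle: white glue bottle with a red cap, 62 mm across, 150 mm tall; a bystander, origin at its underside
- tape_measure: yellow tape measure, 65 x 38 x 60 mm; a bystander, origin at its underside

How it is judged (in metres and radians):
On the way, in this order (a step that is already met when the one before it is completed fails the run):
1. the sample is home against both stops (x of carrier_block in the frame of press between -0.004 and 0.004 m and y of carrier_block in the frame of press between -0.004 and 0.004 m and angle between the x axis of carrier_block and the x axis of press, either way round below 0.05 rad and angle between carrier_block's own z axis and vertical below 0.05 rad and height (world z) of carrier_block below 0.054 m), for 0.2 s.
2. first full down-stroke of the lever (value of joint lever above 0.3 rad), for 0.05 s.
3. lever back up (value of joint lever below 0.05 rad), for 0.05 s.
4. second full down-stroke (value of joint lever above 0.3 rad), for 0.05 s.
5. lever back up (value of joint lever below 0.05 rad), for 0.05 s.
6. third full down-stroke (value of joint lever above 0.3 rad), for 0.05 s.
7. the pad holds the sample with one click more than touching, lever up (contact force between carrier and press between 24 and 42 N and value of joint lever below 0.05 rad), for 0.3 s.
At the end, for the whole second after the job is handed in: The plate is home against both stops (within 4 mm and 0.05 rad, flat); the press holds it down with 24 to 42 N (the touching click gives 17 N, one click more 33 N, two clicks more 49 N); the lever is up (below 0.05 rad); nothing moves (all of step 1 and all of step 7 and linear speed of carrier below 0.01 m/s).
It fails at once if the lever is forced against its stops (over about 30 N at its grip) (contact force between any of stopdn, stopup and lever above 100 N).
It fails at once if the sample is lifted off the bench (over 25 mm) (height (world z) of carrier_block above 0.075 m).
It fails at once if another thing on the bench is moved more than 30 mm (distance of any of thread_cone, thread_cone2, tape_roll, sample_block, scissors, glue_bottle, tape_measure from where it was at the start of the episode above 0.03 m).
It also fails if it takes over 72 s, if anything falls off the work surface, if the arm or the gripper's body presses on something with over 40 N, if the wrist force passes 120 N, or if a joint passes its speed limit or range.

## Working session

There is one attempt and no reset: what is moved stays moved. The work goes in short steps, Python scripts to look and compute and a tool call to move; the robot and the scene stay as the last step left them, time stands still between calls to the robot, and variables do not carry over. Pictures are saved under pics/ and viewed, about 8 in all and at most 12, crops included, and the job is handed in when it is done.

Besides the shell and the picture viewer there is one more tool, called after "Request:" by a JSON object that holds its "op" and its "data", one argument or row to a line. play_rows: Moves the arm, as the interface text tells. Its arguments: {"type":"object","properties":{"plan":{"type":"array"},"grip_force":{"type":"number"}},"required":["plan"]}

```bash
mkdir -p pics
cat > h.py <<'E'
import numpy as np, cv2
from rig import sense, optics, ctrl
def cap(name, save=None):
    c=optics.capture(name)
    if save: cv2.imwrite(f'pics/{save}.png',c['img'])
    return c
def ray(c,u,v):
    M=np.array(c['world_to_cam']);R=M[:3,:3];t=M[:3,3]
    d=np.array([(u-c['cx'])/c['fx'],-(v-c['cy'])/c['fy'],-1.0])
    return -R.T@t, R.T@d
def onz(c,u,v,z):
    o,d=ray(c,u,v); return o+d*(z-o[2])/d[2]
def proj(c,p):
    M=np.array(c['world_to_cam']);q=M[:3,:3]@np.array(p,float)+M[:3,3]
    return np.array([c['cx']+c['fx']*q[0]/-q[2], c['cy']+c['fy']*(-q[1])/-q[2]])
E
python3 - <<'E'
from h import *
print(sense())
for n in('side','top'):
    c=cap(n,n+'0'); print(n,{k:v for k,v in c.items() if k!='img'})
a=cv2.imread('pics/side0.png');b=cv2.imread('pics/top0.png')
cv2.imwrite('pics/s0.png',a);
E
```

```text
{'time_s': 0.0, 'joints': array([-1.41741432e+00,  3.13470732e-01,  1.49843398e+00,  1.42933045e-05,
        1.33101477e+00, -2.23402271e-01]), 'dq': array([-0.000565  ,  0.00070662, -0.00144617, -0.00137482,  0.00057016,
       -0.00076066]), 'tau': array([ 2.61893001e-04, -4.12275553e+01, -2.59733301e+01, -1.75543041e-04,
        4.24821832e-03,  5.07263735e-05]), 'eef_pos': array([ 193.11493988, -487.9146311 ,  230.72564153]), 'ee_rot': array([-6.62764679e-04,  9.82306727e-01,  1.87278010e-01,  3.01582794e-05]), 'force': array([-0.01429469,  0.90726322, -0.12000004]), 'wrist_torque': array([ 0.04038195, -0.0317946 ,  0.00567468]), 'grip_width': 1.0014394630561465}
side {'fx': 386.81114031715464, 'fy': 386.81114031715464, 'cx': 281.8364574802275, 'cy': 208.98150715888644, 'world_to_cam': array([[-9.63660723e-01, -2.66401506e-01,  1.97040034e-02,
         5.28580234e+02],
       [ 2.17893775e-01, -7.41233187e-01,  6.34898154e-01,
        -1.78939325e+02],
       [-1.54532563e-01,  6.16119794e-01,  7.72344539e-01,
        -9.84590311e+02],
       [ 0.00000000e+00,  0.00000000e+00,  0.00000000e+00,
         1.00000000e+00]])}
top {'fx': 422.5316684457379, 'fy': 422.5316684457379, 'cx': 272.94134576706153, 'cy': 206.64646490380156, 'world_to_cam': array([[-1.14786592e-02, -9.99934071e-01, -3.05025344e-04,
         2.80163930e+01],
       [ 9.85007166e-01, -1.13598173e-02,  1.72139009e-01,
        -5.69439436e+02],
       [-1.72131125e-01,  1.67547287e-03,  9.85072621e-01,
        -1.19425289e+03],
       [ 0.00000000e+00,  0.00000000e+00,  0.00000000e+00,
         1.00000000e+00]])}
```

View pics/top0.png

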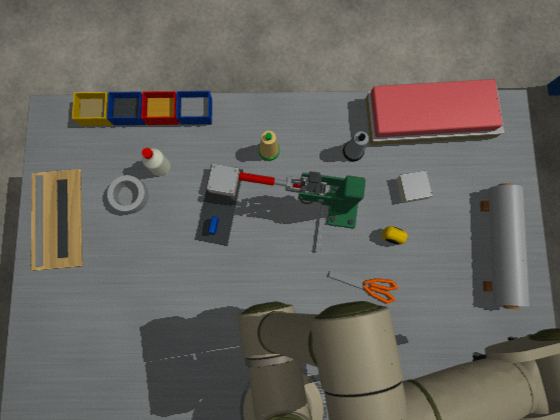

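View pics/side0.png

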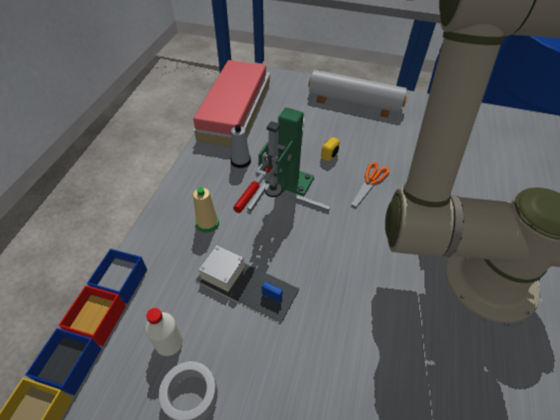

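Run:
```python
from h import *
a=cv2.imread('pics/top0.png');b=cv2.imread('pics/side0.png')
cv2.imwrite('pics/tc.png',cv2.resize(a[150:260,190:390],None,fx=4,fy=4,interpolation=cv2.INTER_CUBIC))
cv2.imwrite('pics/sc.png',cv2.resize(b[95:325,190:390],None,fx=3,fy=2.6,interpolation=cv2.INTER_CUBIC)[:600])
C={n:optics.capture(n) for n in('top','side')}
def comps(hsv,lo,hi,minA=20):
    m=cv2.inRange(hsv,lo,hi); k,l,s,ce=cv2.connectedComponentsWithStats(m)
    return m,l,[(i,s[i].tolist(),ce[i].round(1).tolist()) for i in range(1,k) if s[i,4]>=minA]
for n in C:
    hsv=cv2.cvtColor(C[n]['img'],cv2.COLOR_BGR2HSV)
    for nm,lo,hi in(('blue',(105,120,60),(130,255,255)),('red',(0,150,90),(5,255,255)),('green',(50,80,30),(85,255,255))):
        print(n,nm,[x[1:] for x in comps(hsv,lo,hi)[2]])
```

```text
top blue [([176, 91, 36, 34, 407], [193.4, 106.6]), ([107, 92, 35, 30, 350], [121.4, 105.6]), ([208, 216, 11, 18, 138], [213.3, 224.8])]
top red [([142, 91, 34, 28, 241], [156.1, 103.9]), ([142, 148, 11, 11, 93], [147.0, 152.7]), ([239, 172, 36, 13, 259], [256.3, 178.1])]
top green [([266, 133, 6, 7, 33], [268.2, 136.0]), ([258, 147, 22, 14, 65], [268.3, 155.7]), ([302, 173, 8, 4, 24], [305.5, 174.3]), ([299, 175, 66, 53, 1760], [340.2, 198.6])]
side blue [([482, 35, 78, 80, 4107], [529.7, 76.4]), ([431, 55, 8, 27, 33], [434.5, 67.3]), ([87, 249, 60, 55, 1160], [120.4, 273.3]), ([262, 282, 21, 20, 274], [271.5, 291.3]), ([26, 328, 75, 67, 1746], [66.5, 360.6])]
side red [([234, 182, 25, 27, 244], [246.6, 195.0]), ([59, 286, 60, 59, 470], [91.4, 308.1]), ([147, 308, 15, 16, 180], [153.7, 315.5])]
side green [([277, 108, 37, 87, 1848], [291.1, 152.3]), ([259, 144, 9, 21, 68], [262.5, 153.0]), ([197, 187, 7, 9, 47], [200.2, 190.7]), ([195, 216, 24, 17, 102], [207.8, 226.9])]
```

View pics/tc.png

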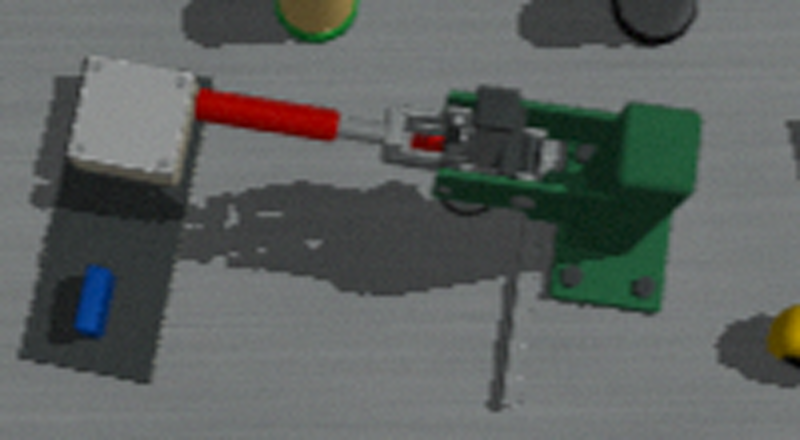

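View pics/sc.png

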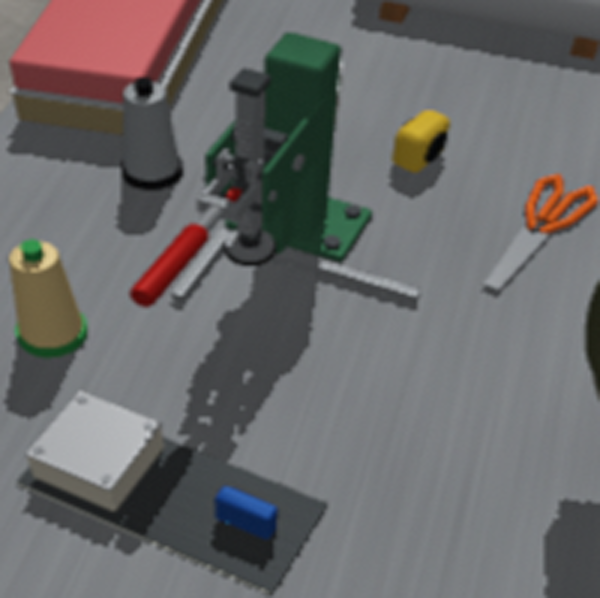

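```bash
cat >> h.py <<'E'
def tri(c1,p1,c2,p2):
    o1,d1=ray(c1,*p1);o2,d2=ray(c2,*p2);A=np.c_[d1,-d2]
    s=np.linalg.lstsq(A,o2-o1,rcond=None)[0];a=o1+d1*s[0];b=o2+d2*s[1]
    return (a+b)/2,np.linalg.norm(a-b)
E
python3 - <<'E'
from h import *
np.set_printoptions(precision=1,suppress=True)
T=cap('top');S=cap('side')
t=lambda x,y:(x/4+190,y/4+150)
s=lambda x,y:(x/3+190,y/2.6+95)
print('grip c',tri(T,(256.3,178.1),S,(246.6,195.0)))
P=tri(T,t(197,104),S,s(145,293));Q=tri(T,t(338,125),S,s(197,235));print('grip ends',P,Q)
print('stop front end top z14',onz(T,*t(494,406),14),onz(S,*s(418,291),14), 'other',onz(T,*t(515,275),14),onz(S,*s(322,264),14))
for p in((628,102),(703,111),(697,193),(622,181)): print('coltop',onz(T,*t(*p),257))
for p in((450,92),(437,193)): print('head top +y corners',onz(T,*t(*p),216))
for p in((549,297),(657,312),(668,215)): print('foot',onz(T,*t(*p),12))
print('foot side',onz(S,*s(370,215),12),onz(S,*s(340,258),12))
print('back stop end',onz(S,*s(177,296),14),onz(S,*s(172,290),14))
for p in((90,56),(196,72),(180,180),(70,160)): print('cap',onz(T,*t(*p),49))
for p in((80,393),(161,430),(115,505),(28,455)): print('cap side',onz(S,*s(*p),49))
for p in((20,357),(150,382)): print('plate',onz(T,*t(*p),5))
for p in((327,505),(275,590)): print('plate side',onz(S,*s(*p),5))
print('blue', tri(T,(213.3,224.8),S,(271.5,291.3)), onz(T,213.3,224.8,40))
E
```

```text
grip c (array([619.8,  64.4, 195.4]), np.float64(1.8940072671666648))
grip ends (array([624.3, 108.7, 199.7]), np.float64(2.9117549418757696)) (array([614.1,  16.7, 180.4]), np.float64(2.353434643922539))
stop front end top z14 [439.2 -97.6  14. ] [ 437.6 -108.7   14. ] other [ 537.3 -116.2   14. ] [ 535.3 -121.2   14. ]
coltop [ 609.6 -162.5  257. ]
coltop [ 603.4 -208.6  257. ]
coltop [ 551.8 -202.4  257. ]
coltop [ 559.8 -156.7  257. ]
head top +y corners [627.8 -55.5 216. ]
head top +y corners [561.6 -45.6 216. ]
foot [ 520.6 -141.5   12. ]
foot [ 508.3 -222.3   12. ]
foot [ 582.2 -233.9   12. ]
foot side [ 507.1 -211.2   12. ] [ 520.8 -136.7   12. ]
back stop end [655.8 -37.2  14. ] [663.1 -43.9  14. ]
cap [701.6 201.1  49. ]
cap [688.3 121.7  49. ]
cap [606.1 133.3  49. ]
cap [622.1 214.9  49. ]
cap side [684.4 128.   49. ]
cap side [605.6 148.7  49. ]
cap side [614.2 232.6  49. ]
cap side [698.9 203.8  49. ]
plate [480.6 257.1   5. ]
plate [460.7 159.1   5. ]
plate side [459.5 164.    5. ]
plate side [478.1 256.6   5. ]
blue (array([520.1, 199.3,  27.7]), np.float64(1.260614166454223)) [519.1 197.6  40. ]
```

Request:
{"op": "play_rows", "data": {
  "plan": [
    [16,35,0,0,0,-0.11,1],
    [16,35,0,0,0,-0.11,1],
    [16,35,0,0,0,-0.11,1],
    [16,35,0,0,0,-0.11,1],
    [16,35,0,0,0,-0.11,1]
  ],
  "grip_force": 60
}}

```text
time_s: 0.72
eef_pos: [271.5, -311.9, 229.0]
ee_rot: [-0.001, 0.995, -0.1, -0.0]
force: [-0.1, -0.2, 0.5]
grip_width: 1.003
```

Request:
{"op": "play_rows", "data": {
  "plan": [
    [16,35,0,0,0,0,1],
    [16,35,0,0,0,0,1],
    [16,35,0,0,0,0,1],
    [16,35,0,0,0,0,1],
    [16,35,0,0,0,0,1]
  ]
}}

```text
time_s: 1.13
eef_pos: [352.7, -127.8, 229.5]
ee_rot: [-0.0, 0.994, -0.105, 0.001]
force: [1.5, -1.5, 0.0]
grip_width: 0.999
```

Request:
{"op": "play_rows", "data": {
  "plan": [
    [16,33,0,0,0,0,1],
    [16,33,0,0,0,0,1],
    [16,33,0,0,0,0,1],
    [16,33,0,0,0,0,1],
    [16,33,0,0,0,0.03,1]
  ]
}}

```text
time_s: 1.55
eef_pos: [434.4, 47.4, 230.7]
ee_rot: [0.0, 0.996, -0.09, 0.002]
force: [0.2, -0.3, 1.3]
grip_width: 1.0
```

Request:
{"op": "play_rows", "data": {
  "plan": [
    [16,33,0,0,0,0,1],
    [16,33,0,0,0,0,1],
    [16,33,0,0,0,0,1],
    [12,28,0,0,0,0,1],
    [6,10,0,0,0,0,1]
  ]
}}

```text
time_s: 1.97
eef_pos: [502.6, 196.8, 230.4]
ee_rot: [0.0, 0.996, -0.087, 0.003]
force: [-0.4, -0.2, -0.3]
grip_width: 0.995
```

Run:
```python
from h import *
np.set_printoptions(precision=2,suppress=True)
s=sense();print(s['eef_pos'],s['ee_rot'],s['joints'])
W=cap('wrist','w1')
hsv=cv2.cvtColor(W['img'],cv2.COLOR_BGR2HSV)
m=cv2.inRange(hsv,(105,120,40),(130,255,255));k,l,st,ce=cv2.connectedComponentsWithStats(m)
for i in range(1,k):
    if st[i,4]>100:
        ct=cv2.findContours((l==i).astype(np.uint8),0,2)[0][0];r=cv2.minAreaRect(ct)
        print(st[i],ce[i],[onz(W,*p,47) for p in cv2.boxPoints(r)], onz(W,*r[0],47))
```

```text
[502.61 196.77 230.35] [ 0.    1.   -0.09  0.  ] [ 0.16  0.34  1.46 -0.    1.33  1.9 ]
[265 142  18  50 813] [273.56 166.73] [array([499.47, 212.53,  47.  ]), array([550.01, 200.72,  47.  ]), array([546.31, 183.89,  47.  ]), array([495.56, 194.95,  47.  ])] [523.4 197.9  47. ]
```

View pics/w1.png

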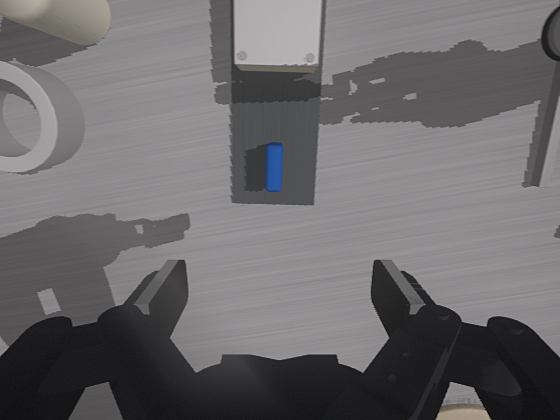

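Request:
{"op": "play_rows", "data": {
  "plan": [
    [10,1,-30,0,0,-0.035,1],
    [10,0,-36,0,0,0,1],
    [0,0,-36,0,0,0,1],
    [0,0,-36,0,0,0,1],
    [0,0,-30,0,0,0,0.6]
  ]
}}

```text
time_s: 2.43
eef_pos: [526.6, 199.0, 63.0]
ee_rot: [-0.002, 0.995, -0.103, 0.011]
force: [0.9, 0.8, -0.3]
grip_width: 0.885
```

Request:
{"op": "play_rows", "data": {
  "plan": [
    [0,0,-24,0,0,0,0.4],
    [0,0,-12,0,0,0,0.2],
    [0,0,-4,0,0,0,0],
    [0,0,0,0,0,0,0]
  ]
}}

```text
time_s: 2.77
eef_pos: [522.1, 196.2, 14.5]
ee_rot: [-0.0, 0.995, -0.104, 0.005]
force: [-0.5, 0.9, 0.5]
grip_width: 0.502
```

Run:
```python
from h import *
s=sense();print(s['eef_pos'],s['ee_rot'],s['grip_width'],s['time_s'])
W=cap('wrist','w2')
```

```text
[522.1018769  196.24166854  14.49802769] [-6.89013158e-05  9.94588761e-01 -1.03772737e-01  4.94067803e-03] 0.5024222872360681 2.7667
```

View pics/w2.png

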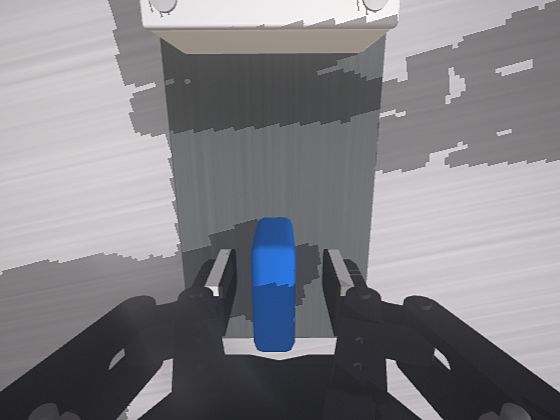

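Request:
{"op": "play_rows", "data": {
  "plan": [
    [0,1,1,0,0,0,-0.5],
    [0,0,0,0,0,0,-1],
    [0,0,0,0,0,0,-1],
    [0,0,0,0,0,0,-1],
    [0,0,0,0,0,0,-1]
  ]
}}

```text
time_s: 3.23
eef_pos: [523.5, 197.4, 19.9]
ee_rot: [-0.001, 0.995, -0.104, 0.007]
force: [0.6, -0.5, -3.4]
grip_width: 0.199
```

Run:
```python
from h import *
np.set_printoptions(precision=3,suppress=True)
s=sense();print(s['eef_pos'],s['ee_rot'],s['grip_width'],s['force'],s['joints'])
W=cap('wrist','w3');c=W
# press wrt: nothing. save camera
```

```text
[523.509 197.399  19.892] [-0.001  0.995 -0.104  0.007] 0.19919757725736792 [ 0.566 -0.511 -3.417] [ 0.152  0.632  1.619 -0.003  0.876  1.933]
```

Request:
{"op": "play_rows", "data": {
  "plan": [
    [-8,-4,0,0,0,0,-1],
    [-14,-8,0,0,0,0,-1],
    [-16,-12,0,0,0,0,-1],
    [-16,-14,0,0,0,0.01,-1],
    [-14,-16,0,0,0,0.01,-1]
  ]
}}

```text
time_s: 3.7
eef_pos: [453.9, 143.7, 19.3]
ee_rot: [-0.001, 0.996, -0.092, 0.008]
force: [0.9, 0.3, -4.0]
grip_width: 0.199
```

Request:
{"op": "play_rows", "data": {
  "plan": [
    [-8,-18,0,0,0,0.01,-1],
    [-6,-18,0,0,0,0.01,-1],
    [-3,-18,0,0,0,0.01,-1],
    [0,-18,0,0,0,0.01,-1],
    [0,-18,0,0,0,0.01,-1]
  ]
}}

```text
time_s: 4.12
eef_pos: [432.2, 51.0, 19.7]
ee_rot: [-0.001, 0.998, -0.064, 0.007]
force: [-0.3, -0.3, -4.6]
grip_width: 0.2
```

Run:
```python
from h import *
np.set_printoptions(precision=3,suppress=True)
s=sense();print(s['eef_pos'],s['ee_rot'],s['grip_width'],s['force'],s['wrist_torque'])
W=cap('wrist','w4')
```

```text
[432.212  51.033  19.689] [-0.001  0.998 -0.064  0.007] 0.19955473787455613 [-0.322 -0.27  -4.615] [0.036 0.319 0.04 ]
```

View pics/w4.png

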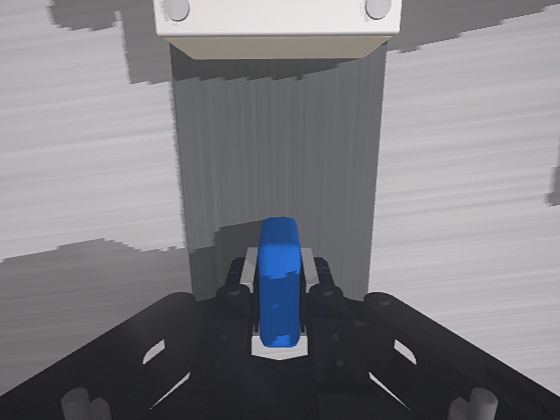

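Request:
{"op": "play_rows", "data": {
  "plan": [
    [-2,-18,-1,0,0,0,-1],
    [-2,-18,-1,0,0,0,-1],
    [-2,-18,0,0,0,0,-1],
    [-2,-17,0,0,0,0,-1],
    [-1,-8,0,0,0,0,-1]
  ]
}}

```text
time_s: 4.58
eef_pos: [424.5, -33.5, 19.2]
ee_rot: [-0.0, 0.998, -0.064, 0.009]
force: [-0.7, -0.4, -3.8]
grip_width: 0.201
```

Run:
```python
from h import *
np.set_printoptions(precision=3,suppress=True)
s=sense();print(s['eef_pos'],s['ee_rot'],s['grip_width'],s['force'],s['wrist_torque'])
W=cap('wrist','w5');S=cap('side','s5')
a=cv2.resize(W['img'],None,fx=.7,fy=.7);b=cv2.resize(S['img'][110:270,180:380],None,fx=2,fy=2,interpolation=cv2.INTER_CUBIC)
o=np.zeros((320,792,3),np.uint8);o[:294,:392]=a;o[:,392:]=b;cv2.imwrite('pics/c5.png',o)
```

```text
[424.45  -33.459  19.226] [-0.     0.998 -0.064  0.009] 0.20104758684942453 [-0.651 -0.401 -3.775] [-0.067  0.453 -0.12 ]
```

View pics/c5.png

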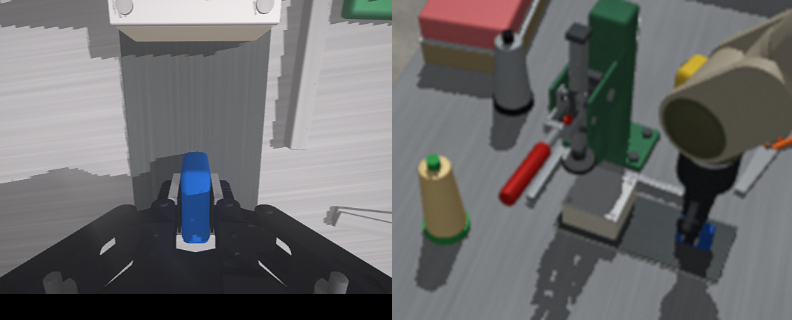

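Run:
```python
from h import *
np.set_printoptions(precision=1,suppress=True)
W=cap('wrist');g=cv2.cvtColor(W['img'],cv2.COLOR_BGR2GRAY)
cv2.imwrite('pics/w5c.png',cv2.resize(W['img'][0:260,340:540],None,fx=3,fy=2.3,interpolation=cv2.INTER_CUBIC))
for v in(20,60,100,140,180): print(v,g[v,365:465:2].tolist())
```

```text
20 [184, 237, 239, 245, 247, 250, 250, 245, 239, 236, 236, 236, 235, 236, 236, 236, 237, 227, 182, 187, 186, 187, 164, 126, 125, 126, 124, 124, 123, 123, 121, 121, 123, 101, 104, 103, 104, 103, 102, 123, 175, 182, 180, 179, 179, 179, 180, 180, 181, 180]
60 [110, 108, 110, 111, 111, 110, 110, 109, 109, 109, 133, 192, 187, 188, 191, 191, 189, 191, 187, 190, 144, 123, 124, 123, 124, 123, 122, 123, 120, 124, 108, 106, 106, 105, 104, 105, 126, 180, 188, 186, 184, 184, 183, 184, 186, 185, 185, 186, 185, 187]
100 [105, 105, 108, 108, 107, 108, 108, 108, 102, 169, 186, 186, 183, 183, 185, 184, 185, 189, 140, 123, 123, 123, 124, 125, 123, 126, 126, 114, 105, 107, 105, 106, 105, 129, 185, 189, 190, 188, 187, 185, 188, 189, 189, 190, 189, 191, 184, 180, 179, 180]
140 [107, 108, 107, 109, 106, 107, 106, 151, 187, 183, 181, 181, 181, 181, 184, 185, 151, 120, 121, 120, 120, 121, 119, 121, 116, 106, 108, 107, 106, 106, 133, 190, 193, 194, 190, 189, 189, 190, 190, 191, 192, 191, 193, 189, 189, 189, 190, 190, 191, 191]
180 [109, 108, 109, 107, 107, 108, 196, 187, 186, 183, 184, 188, 154, 123, 125, 125, 125, 125, 127, 126, 126, 121, 109, 109, 108, 106, 108, 138, 194, 194, 197, 193, 192, 191, 191, 192, 193, 193, 194, 194, 193, 194, 193, 193, 191, 189, 189, 188, 188, 186]
```

View pics/w5c.png

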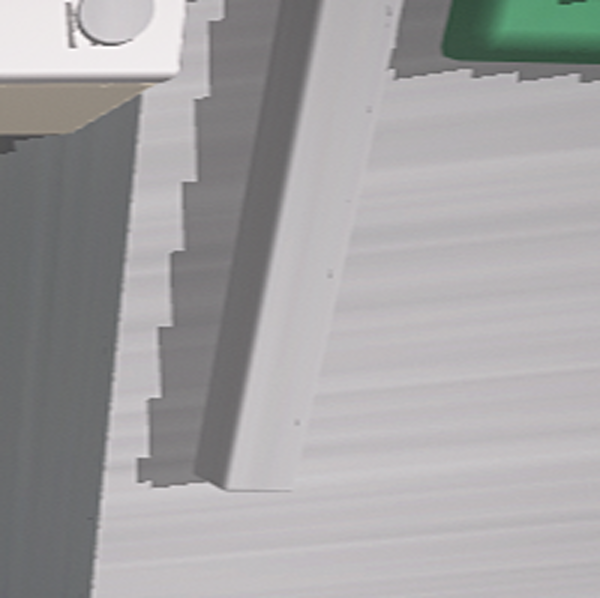

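Run:
```python
from h import *
np.set_printoptions(precision=1,suppress=True)
W=cap('wrist')
def line(pts,z):
    P=np.array([onz(W,*p,z)[:2] for p in pts]);d=P[0]-P[-1];print(P[0],P[-1],'yaw',np.arctan2(d[1],d[0]));return P
a=line([(430.5,20),(424.5,60),(419,100),(413,140),(408,180)],0)
b=line([(443,20),(437,60),(431,100),(425,140),(419,180)],14)
p=line([(385,60),(382,100),(379,140),(376,180)],5)
e=onz(W,340+228/3,489/2.3,14);e0=onz(W,340+196/3,470/2.3,0);print('stop end',e,e0)
yaw=-0.13
for yaw in(-.13,-.15,-.17):
    n=np.array([-np.sin(yaw),np.cos(yaw)]);x=np.array([np.cos(yaw),np.sin(yaw)])
    print(yaw,'gap mid',[(q-b[4])@n for q in p],'end->origin',e[:2]+152*x+50*n, e0[:2]+152*x+50*n)
```

```text
[ 528.8 -117.1] [ 454.4 -105.5] yaw -0.15541239930742448
[ 525.1 -115.9] [ 457.2 -105.3] yaw -0.15518042675578053
[513.8 -93.9] [457.7 -87.3] yaw -0.11829920339369493
stop end [ 440.8 -103.7   14. ] [ 441.2 -103.8    0. ]
-0.13 gap mid [np.float64(18.59823370188458), np.float64(18.392527636359034), np.float64(18.172931512203874), np.float64(17.93798930665617)] end->origin [598.  -73.8] [598.4 -73.9]
-0.15 gap mid [np.float64(19.687804252473725), np.float64(19.13056845195655), np.float64(18.535705963476), np.float64(17.89927257659867)] end->origin [598.6 -76.9] [599.  -77.1]
-0.17 gap mid [np.float64(20.769499943862442), np.float64(19.86095729524413), np.float64(18.891066379502192), np.float64(17.853396376164316)] end->origin [599.1 -80.1] [599.5 -80.2]
```

Request:
{"op": "play_rows", "data": {
  "plan": [
    [-1,-6,0,0,0,-0.03,-1],
    [-1,-6,0,0,0,0,-1],
    [-0.5,-3,0,0,0,0,-1],
    [-0.3,-2,0,0,0,0,-1]
  ]
}}

```text
time_s: 5.12
eef_pos: [421.5, -47.3, 19.0]
ee_rot: [-0.001, 0.997, -0.078, 0.008]
force: [0.1, -0.2, -4.1]
grip_width: 0.201
```

Request:
{"op": "play_rows", "data": {
  "plan": [
    [-0.3,-2,0,0,0,0,-1]
  ]
}}

```text
time_s: 5.2
eef_pos: [421.1, -49.3, 19.0]
ee_rot: [-0.001, 0.997, -0.078, 0.008]
force: [-0.6, 12.4, 1.4]
grip_width: 0.2
```

Request:
{"op": "play_rows", "data": {
  "plan": [
    [-0.3,-2,0,0,0,0,-1]
  ]
}}

```text
time_s: 5.28
eef_pos: [420.5, -49.9, 19.0]
ee_rot: [-0.002, 0.997, -0.078, 0.008]
force: [4.1, 26.3, 5.9]
grip_width: 0.198
```

Request:
{"op": "play_rows", "data": {
  "plan": [
    [4,0.2,0,0,0,0,-1],
    [8,-1.2,0,0,0,0,-1],
    [8,-1.2,0,0,0,0,-1],
    [7,-1.1,0,0,0,0,-1]
  ]
}}

```text
time_s: 5.62
eef_pos: [448.2, -52.6, 19.3]
ee_rot: [-0.003, 0.997, -0.078, 0.007]
force: [-0.9, -0.2, -3.6]
grip_width: 0.199
```

Request:
{"op": "play_rows", "data": {
  "plan": [
    [4,-0.6,0,0,0,0,-1],
    [3,-0.5,0,0,0,0,-1]
  ]
}}

```text
time_s: 5.78
eef_pos: [457.2, -54.4, 19.2]
ee_rot: [-0.003, 0.997, -0.078, 0.008]
force: [-0.6, 0.8, -3.2]
grip_width: 0.198
```

Request:
{"op": "play_rows", "data": {
  "plan": [
    [2,-0.3,0,0,0,0,-1]
  ]
}}

```text
time_s: 5.87
eef_pos: [459.7, -54.8, 19.1]
ee_rot: [-0.003, 0.997, -0.078, 0.008]
force: [0.5, 0.5, -2.4]
grip_width: 0.2
```

Request:
{"op": "play_rows", "data": {
  "plan": [
    [1.5,-0.5,0,0,0,0,-1]
  ]
}}

```text
time_s: 5.95
eef_pos: [461.2, -55.1, 18.9]
ee_rot: [-0.003, 0.997, -0.078, 0.007]
force: [-2.0, 3.4, -1.9]
grip_width: 0.197
```

Request:
{"op": "play_rows", "data": {
  "plan": [
    [1.5,-0.5,0,0,0,0,-1]
  ]
}}

```text
time_s: 6.03
eef_pos: [462.5, -55.3, 18.8]
ee_rot: [-0.003, 0.997, -0.078, 0.007]
force: [-2.7, 3.8, 2.4]
grip_width: 0.201
```

Request:
{"op": "play_rows", "data": {
  "plan": [
    [0.5,-0.5,0,0,0,0,-1]
  ]
}}

```text
time_s: 6.12
eef_pos: [462.7, -55.4, 18.8]
ee_rot: [-0.004, 0.997, -0.078, 0.006]
force: [-3.7, 5.8, 3.3]
grip_width: 0.201
```

Request:
{"op": "play_rows", "data": {
  "plan": [
    [1.5,-0.8,0,0,0,0,-1]
  ]
}}

```text
time_s: 6.2
eef_pos: [463.3, -55.4, 18.8]
ee_rot: [-0.005, 0.997, -0.078, 0.005]
force: [-12.5, 7.7, 7.7]
grip_width: 0.202
```

Request:
{"op": "play_rows", "data": {
  "plan": [
    [1.5,-0.5,0,0,0,0,-1]
  ]
}}

```text
time_s: 6.28
eef_pos: [463.3, -55.3, 18.8]
ee_rot: [-0.005, 0.997, -0.078, 0.003]
force: [-12.4, 2.8, 7.8]
grip_width: 0.2
```

Request:
{"op": "play_rows", "data": {
  "plan": [
    [0.6,-1.2,0,0,0,0,-1],
    [0.8,-1.2,0,0,0,0,-1]
  ]
}}

```text
time_s: 6.45
eef_pos: [463.2, -55.6, 19.1]
ee_rot: [-0.007, 0.997, -0.078, 0.001]
force: [-3.9, 11.0, 3.9]
grip_width: 0.196
```

Run:
```python
from h import *
np.set_printoptions(precision=3,suppress=True)
s=sense();print(s['eef_pos'],s['ee_rot'],s['grip_width'],s['force'],s['wrist_torque'],s['time_s'])
W=cap('wrist','w6');S=cap('side','s6')
a=W['img'][:300,100:500];b=cv2.resize(S['img'][120:270,190:350],None,fx=2.4,fy=2.4,interpolation=cv2.INTER_CUBIC)
o=np.zeros((360,784,3),np.uint8);o[:300,:400]=a;o[:,400:]=b;cv2.imwrite('pics/c6.png',o)
```

```text
[463.191 -55.587  19.123] [-0.007  0.997 -0.078  0.001] 0.19557795409887033 [-3.939 10.966  3.906] [1.657 0.182 0.019] 6.45
```

View pics/c6.png

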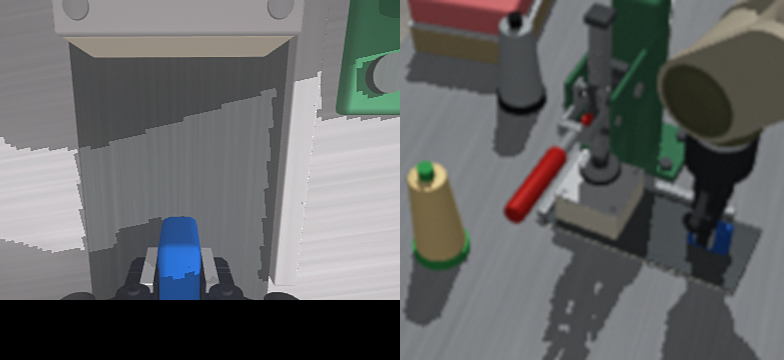

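Request:
{"op": "play_rows", "data": {
  "plan": [
    [0,0,0,0,0,0,-0.3],
    [0,0,0,0,0,0,0],
    [0,0,0,0,0,0,0],
    [0,0,4,0,0,0,0],
    [0,0,10,0,0,0,0]
  ]
}}

```text
time_s: 6.97
eef_pos: [464.1, -56.4, 33.9]
ee_rot: [-0.006, 0.997, -0.078, 0.003]
force: [-0.5, -0.3, 0.9]
grip_width: 0.493
```

Run:
```python
from h import *
np.set_printoptions(precision=3,suppress=True)
s=sense();print(s['eef_pos'],s['ee_rot'],s['grip_width'],s['force'],s['time_s'])
W=cap('wrist','w7')
hsv=cv2.cvtColor(W['img'],cv2.COLOR_BGR2HSV);m=cv2.inRange(hsv,(105,120,40),(130,255,255));ct=max(cv2.findContours(m,0,2)[0],key=cv2.contourArea)
r=cv2.minAreaRect(ct);print(r,onz(W,*r[0],47))
```

```text
[464.055 -56.35   33.865] [-0.006  0.997 -0.078  0.003] 0.49309298421814296 [-0.521 -0.315  0.923] 6.9667
((277.0, 268.5), (115.0, 38.0), 90.0) [468.219 -57.109  47.   ]
```

Request:
{"op": "play_rows", "data": {
  "plan": [
    [0,0,25,0,0,0,0],
    [0,0,38,0,0,0,0],
    [-5,5,38,0,0,0.115,0],
    [-5,10,38,0,0,0.115,0],
    [-5,15,38,0,0,0.115,0]
  ]
}}

```text
time_s: 7.43
eef_pos: [446.7, -27.5, 216.3]
ee_rot: [-0.006, 0.995, 0.098, -0.001]
force: [0.8, -0.1, -0.3]
grip_width: 0.502
```

Request:
{"op": "play_rows", "data": {
  "plan": [
    [0,20,38,0,0,0.115,0.3],
    [5,20,38,0,0,0.115,0.3],
    [10,20,10,0,0,0.115,0.3],
    [20,20,0,0,0,0.115,0.3],
    [20,10,0,0,0,0.115,0.3]
  ]
}}

```text
time_s: 7.85
eef_pos: [500.5, 63.1, 314.4]
ee_rot: [-0.001, 0.921, 0.388, 0.009]
force: [0.0, -0.6, -0.3]
grip_width: 0.652
```

Request:
{"op": "play_rows", "data": {
  "plan": [
    [15,0,0,0,0,0.115,0.3],
    [15,0,0,0,0,0.115,0.3],
    [15,0,0,0,0,0.115,0.3],
    [10,0,0,0,0,0.115,0.3],
    [0,0,0,0,0,0.115,0.3]
  ]
}}

```text
time_s: 8.27
eef_pos: [559.7, 66.2, 318.6]
ee_rot: [-0.001, 0.763, 0.647, 0.012]
force: [-0.2, -0.6, -0.3]
grip_width: 0.649
```

Run:
```python
from h import *
np.set_printoptions(precision=3,suppress=True)
s=sense();print(s['eef_pos'],s['ee_rot'],s['grip_width'],s['joints'],s['time_s'])
S=cap('side','s8');W=cap('wrist','w8')
hsv=cv2.cvtColor(W['img'],cv2.COLOR_BGR2HSV);m=cv2.inRange(hsv,(0,150,60),(6,255,255));cts=[c for c in cv2.findContours(m,0,2)[0] if cv2.contourArea(c)>200]
for c in cts:
    r=cv2.minAreaRect(c);print(r);print([onz(W,*p,213) for p in cv2.boxPoints(r)],onz(W,*r[0],213))
o=np.zeros((420,800,3),np.uint8);o[:,:400]=S['img'][:,120:520];o[:300,400:]=cv2.resize(W['img'],(400,300));cv2.imwrite('pics/c8.png',o)
```

```text
[559.651  66.18  318.632] [-0.001  0.763  0.647  0.012] 0.6488149321408453 [-0.099  0.347  1.226  0.019  1.554  0.065] 8.2667
((346.697021484375, 190.938232421875), (24.54288101196289, 106.6848373413086), 4.39870548248291)
[array([598.721,  26.259, 213.   ]), array([615.157, 114.049, 213.   ]), array([634.006, 109.587, 213.   ]), array([619.369,  21.116, 213.   ])] [617.162  69.808 213.   ]
```

View pics/c8.png

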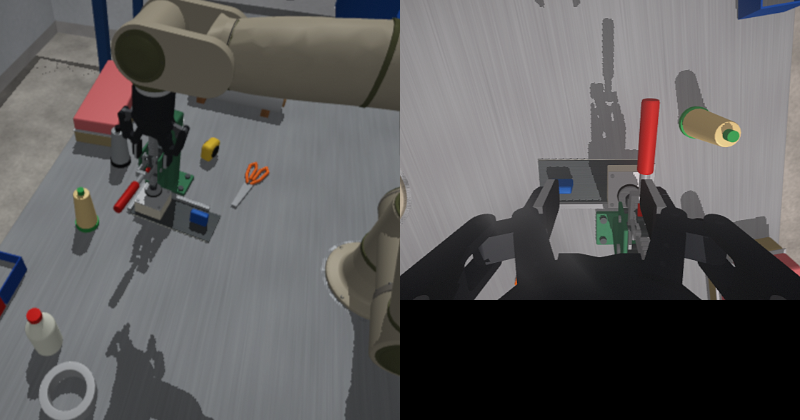

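Run:
```python
from h import *
np.set_printoptions(precision=1,suppress=True)
W=cap('wrist');T=cap('top');S=cap('side')
t=lambda x,y:(x/4+190,y/4+150)
s=lambda x,y:(x/3+190,y/2.6+95)
O=(350.8,137.8);I=(342.6,244.1);C=(346.7,190.9)
for nm,o,i,c,cam in(('top',t(197,104),t(338,125),(256.3,178.1),T),('side',s(145,293),s(197,235),(246.6,195.),S)):
    print(nm,tri(W,O,cam,o),tri(W,I,cam,i),tri(W,C,cam,c))
hsv=cv2.cvtColor(S['img'],cv2.COLOR_BGR2HSV);m=cv2.inRange(hsv,(0,150,90),(6,255,255));m[:150]=0;m[230:]=0;m[:,:200]=0;m[:,290:]=0
r=cv2.minAreaRect(max(cv2.findContours(m,0,2)[0],key=cv2.contourArea));print(r)
for yaw in(-.155,):
    y=np.array([.1544,.988]);x=np.array([.988,-.1544]);og=np.array([600,-77.5])
    for a in(0,.1):
        for rr in(-47.5,0,47.5):
            R=175+rr;p=og+(-32+R*np.cos(.19-a))*y;p=[*p,180+R*np.sin(.19-a)];print(a,rr,np.array(p),'W',proj(W,p),'T',proj(T,p),'S',proj(S,p))
print('T ends',t(197,104),t(338,125),'S',s(145,293),s(197,235))
```

```text
top (array([628.3, 109.3, 193.3]), np.float64(1.6362874054715986)) (array([610.5,  16.9, 199.3]), np.float64(0.5307987832814708)) (array([620.4,  64.5, 195.6]), np.float64(0.550130702188222))
side (array([625.1, 109.5, 200.4]), np.float64(4.837141159082405)) (array([617.1,   1.4, 163.4]), np.float64(2.458432319449588)) (array([619.6,  64.3, 195.1]), np.float64(1.3590126758829384))
((246.55677795410156, 194.92575073242188), (7.4295830726623535, 32.84903335571289), 37.405357360839844)
0 -47.5 [614.4  14.6 204.1] W [348.6 247.9] T [275.4 179.5] S [255.  177.8]
0 0 [621.6  60.7 213.1] W [353.6 199.8] T [257.5 176.1] S [245.6 188.4]
0 47.5 [628.8 106.8 222. ] W [359.6 143.2] T [239.4 172.7] S [235.4 199.9]
0.1 -47.5 [614.7  16.3 191.5] W [345.6 240.8] T [274.7 180.5] S [254.8 181.9]
0.1 0 [622.   63.1 195.7] W [349.  192.2] T [256.8 177.6] S [245.5 194.2]
0.1 47.5 [629.3 109.8 200. ] W [352.8 137.4] T [238.9 174.7] S [235.4 207.3]
T ends (239.25, 176.0) (274.5, 181.25) S (238.33333333333334, 207.69230769230768) (255.66666666666669, 185.3846153846154)
```

Request:
{"op": "play_rows", "data": {
  "plan": [
    [15,0,0,0,0,0,0.6],
    [18,-1,0,0,0,0.01,0.6],
    [18,-1,-10,0,0,0,0.6],
    [9,0,-20,0,0,0,0.6],
    [0,0,-25,0,0,0,0.6]
  ]
}}

```text
time_s: 8.93
eef_pos: [620.4, 64.2, 270.5]
ee_rot: [0.004, 0.767, 0.642, 0.016]
force: [0.6, -1.0, -0.5]
grip_width: 0.799
```

Run:
```python
from h import *
np.set_printoptions(precision=3,suppress=True)
s=sense();print(s['eef_pos'],s['ee_rot'],s['grip_width'],s['force'],s['joints'],s['time_s'])
W=cap('wrist','w9')
hsv=cv2.cvtColor(W['img'],cv2.COLOR_BGR2HSV);m=cv2.inRange(hsv,(0,150,60),(6,255,255));cts=[c for c in cv2.findContours(m,0,2)[0] if cv2.contourArea(c)>200]
for c in cts:
    r=cv2.minAreaRect(c);print(r);print(onz(W,*r[0],195.6))
```

```text
[620.376  64.152 270.501] [0.004 0.767 0.642 0.016] 0.7990770271143159 [ 0.645 -0.953 -0.545] [-0.092  0.499  1.128  0.018  1.487  0.084] 8.9333
((276.5, 214.0), (124.0, 29.0), 90.0)
[620.904  66.687 195.6  ]
```

View pics/w9.png

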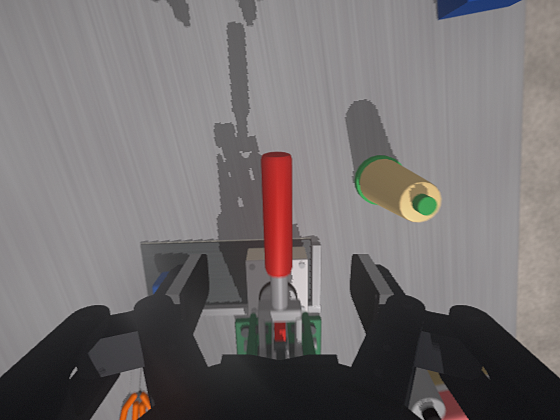

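Request:
{"op": "play_rows", "data": {
  "plan": [
    [0,0,-25,0,0,0.01,0.4],
    [0,0,-30,0,0,0,0.2],
    [0,0,-25,0,0,0,0.1],
    [0,0,-13,0,0,0,0.1],
    [0,0,0,0,0,0,0]
  ]
}}

```text
time_s: 9.4
eef_pos: [616.0, 64.4, 170.5]
ee_rot: [0.0, 0.767, 0.641, 0.013]
force: [0.1, 0.6, -0.6]
grip_width: 0.5
```

Run:
```python
from h import *
np.set_printoptions(precision=3,suppress=True)
s=sense();print(s['eef_pos'],s['ee_rot'],s['grip_width'],s['force'],s['time_s'])
W=cap('wrist','w10')
T=cap('top');print('cone',onz(T,268.3,155.7,5),onz(T,268.2,136,139))
hsv=cv2.cvtColor(W['img'],cv2.COLOR_BGR2HSV);m=cv2.inRange(hsv,(0,150,60),(6,255,255));cts=[c for c in cv2.findContours(m,0,2)[0] if cv2.contourArea(c)>200]
for c in cts: r=cv2.minAreaRect(c);print(r);print(onz(W,*r[0],200),onz(W,*r[0],195.6))
```

```text
[615.982  64.401 170.469] [0.    0.767 0.641 0.013] 0.49982154321022354 [ 0.127  0.589 -0.632] 9.4
cone [738.77   33.998   5.   ] [755.737  32.625 139.   ]
((291.0, 267.0), (184.0, 54.0), 90.0)
[622.322  75.352 200.   ] [622.182  73.15  195.6  ]
```

Request:
{"op": "play_rows", "data": {
  "plan": [
    [5,0,5,0,0,0,0],
    [0,0,0,0,0,0,-0.3],
    [0,0,0,0,0,0,-1],
    [0,0,0,0,0,0,-1],
    [0,0,0,0,0,0,-1]
  ],
  "grip_force": 50
}}

```text
time_s: 9.92
eef_pos: [621.5, 64.5, 184.3]
ee_rot: [0.003, 0.767, 0.641, 0.015]
force: [0.5, -0.3, -5.0]
grip_width: 0.236
```

Request:
{"op": "play_rows", "data": {
  "plan": [
    [0,0,3,0,0,0,-1],
    [0,-0.5,2,0,0,0,-1]
  ]
}}

```text
time_s: 10.08
eef_pos: [621.4, 64.0, 189.5]
ee_rot: [0.003, 0.767, 0.641, 0.015]
force: [0.5, 2.7, -5.1]
grip_width: 0.237
```

Request:
{"op": "play_rows", "data": {
  "plan": [
    [0,-0.5,2,0,0,0,-1]
  ]
}}

```text
time_s: 10.17
eef_pos: [621.4, 63.8, 191.5]
ee_rot: [0.002, 0.767, 0.641, 0.015]
force: [1.1, 0.9, -5.1]
grip_width: 0.234
```

Request:
{"op": "play_rows", "data": {
  "plan": [
    [0,0,1.5,0,0,0,-1]
  ]
}}

```text
time_s: 10.25
eef_pos: [621.3, 63.4, 193.1]
ee_rot: [0.002, 0.768, 0.641, 0.015]
force: [-0.8, -2.8, -5.2]
grip_width: 0.234
```

Request:
{"op": "play_rows", "data": {
  "plan": [
    [0,-0.2,1.5,0,0,0,-1]
  ]
}}

```text
time_s: 10.33
eef_pos: [621.2, 63.1, 194.5]
ee_rot: [0.002, 0.768, 0.641, 0.015]
force: [0.1, -5.4, -6.4]
grip_width: 0.235
```

Request:
{"op": "play_rows", "data": {
  "plan": [
    [0,-0.2,1,0,0,0,-1]
  ]
}}

```text
time_s: 10.42
eef_pos: [621.2, 62.8, 195.6]
ee_rot: [0.002, 0.768, 0.641, 0.015]
force: [0.3, -0.7, -6.6]
grip_width: 0.237
```

Request:
{"op": "play_rows", "data": {
  "plan": [
    [0,-0.2,0.8,0,0,0,-1]
  ]
}}

```text
time_s: 10.5
eef_pos: [621.2, 62.7, 196.3]
ee_rot: [0.002, 0.768, 0.641, 0.015]
force: [0.4, 0.4, -6.5]
grip_width: 0.239
```

Request:
{"op": "play_rows", "data": {
  "plan": [
    [0,-0.2,1.2,0,0,0,-1]
  ]
}}

```text
time_s: 10.58
eef_pos: [621.1, 62.3, 197.4]
ee_rot: [0.002, 0.768, 0.641, 0.014]
force: [0.8, -2.8, -6.4]
grip_width: 0.237
```

Request:
{"op": "play_rows", "data": {
  "plan": [
    [0,-0.2,1.2,0,0,0,-1]
  ]
}}

```text
time_s: 10.67
eef_pos: [621.0, 61.8, 198.6]
ee_rot: [0.002, 0.768, 0.641, 0.014]
force: [1.4, -4.7, -4.8]
grip_width: 0.238
```

Request:
{"op": "play_rows", "data": {
  "plan": [
    [0,-0.2,0.8,0,0,0,-1]
  ]
}}

```text
time_s: 10.75
eef_pos: [621.0, 61.6, 199.5]
ee_rot: [0.002, 0.768, 0.641, 0.014]
force: [1.2, -0.1, -6.4]
grip_width: 0.236
```

Request:
{"op": "play_rows", "data": {
  "plan": [
    [0,-0.2,1.2,0,0,0,-1]
  ]
}}

```text
time_s: 10.83
eef_pos: [621.0, 61.4, 200.7]
ee_rot: [0.002, 0.768, 0.641, 0.014]
force: [0.3, -1.3, -6.3]
grip_width: 0.235
```

Request:
{"op": "play_rows", "data": {
  "plan": [
    [0,-0.2,1.2,0,0,0,-1]
  ]
}}

```text
time_s: 10.92
eef_pos: [620.9, 60.9, 201.9]
ee_rot: [0.002, 0.768, 0.641, 0.014]
force: [-1.1, -2.3, -6.1]
grip_width: 0.232
```

Request:
{"op": "play_rows", "data": {
  "plan": [
    [0,-0.2,0.8,0,0,0,-1]
  ]
}}

```text
time_s: 11.0
eef_pos: [620.9, 60.6, 202.8]
ee_rot: [0.002, 0.768, 0.641, 0.014]
force: [-0.1, -6.9, -6.2]
grip_width: 0.238
```

```bash
cat > lev.py <<'E'
from h import *
np.set_printoptions(precision=2,suppress=True)
s=sense();print(s['eef_pos'],s['force'],s['wrist_torque'],s['time_s'])
for n,box in(('side',(150,240,200,290)),('top',(160,200,225,290))):
    S=cap(n);a,b,c,d=box
    hsv=cv2.cvtColor(S['img'],cv2.COLOR_BGR2HSV);m=cv2.inRange(hsv,(0,150,60),(6,255,255))[a:b,c:d]
    k,l,st,ce=cv2.connectedComponentsWithStats(m)
    print(n,[(st[i]+[c,a,0,0,0]).tolist() for i in range(1,k) if st[i,4]>8])
E
python3 lev.py
```

```text
[620.86  60.58 202.83] [-0.1  -6.91 -6.16] [-0.98  0.02  0.56] 11.0
side [[234, 182, 16, 23, 173]]
top [[239, 171, 8, 8, 26], [263, 175, 11, 9, 63]]
```

Request:
{"op": "play_rows", "data": {
  "plan": [
    [0,-0.2,1,0,0,0,-1]
  ]
}}

```text
time_s: 11.18
eef_pos: [620.8, 60.2, 203.8]
ee_rot: [0.002, 0.768, 0.641, 0.013]
force: [0.4, -1.5, -6.9]
grip_width: 0.234
```

Request:
{"op": "play_rows", "data": {
  "plan": [
    [0,-0.2,1,0,0,0,-1]
  ]
}}

```text
time_s: 11.27
eef_pos: [620.7, 60.0, 204.8]
ee_rot: [0.002, 0.767, 0.641, 0.013]
force: [0.5, -2.1, -7.0]
grip_width: 0.233
```

Request:
{"op": "play_rows", "data": {
  "plan": [
    [0,-0.2,1,0,0,0,-1]
  ]
}}

```text
time_s: 11.35
eef_pos: [620.7, 59.9, 205.6]
ee_rot: [0.002, 0.767, 0.641, 0.013]
force: [2.1, -2.2, -11.2]
grip_width: 0.237
```

Request:
{"op": "play_rows", "data": {
  "plan": [
    [0,-0.2,1,0,0,0,-1]
  ]
}}

```text
time_s: 11.43
eef_pos: [620.6, 59.8, 206.1]
ee_rot: [0.001, 0.767, 0.641, 0.013]
force: [3.0, -1.3, -12.9]
grip_width: 0.234
```

```bash
python3 lev.py
```

```text
[620.65  59.82 206.09] [  3.    -1.27 -12.91] [ 0.07 -0.55  0.53] 11.4333
side [[234, 181, 16, 22, 172]]
top [[239, 171, 8, 8, 29], [263, 175, 11, 9, 66]]
```

Request:
{"op": "play_rows", "data": {
  "plan": [
    [0,0.5,-3,0,0,0,-1],
    [0.1,0.8,-5,0,0,0,-1],
    [0.1,0.8,-5,0,0,0,-1],
    [0,0.6,-5,0,0,0,-1]
  ],
  "grip_force": 80
}}

```text
time_s: 11.87
eef_pos: [621.2, 62.1, 191.0]
ee_rot: [0.004, 0.767, 0.642, 0.014]
force: [-3.0, -1.3, 3.3]
grip_width: 0.224
```

Request:
{"op": "play_rows", "data": {
  "plan": [
    [0,0.4,-5,0,0,0,-1],
    [0,0.2,-5,0,0,0,-1],
    [0,0.1,-5,0,0,0,-1],
    [0,-0.1,-5,0,0,0,-1],
    [0,-0.2,-5,0,0,0,-1]
  ]
}}

```text
time_s: 12.28
eef_pos: [622.2, 68.4, 167.2]
ee_rot: [0.003, 0.766, 0.643, 0.019]
force: [-1.9, 13.5, 0.5]
grip_width: 0.228
```

Request:
{"op": "play_rows", "data": {
  "plan": [
    [0,-0.3,-4,0,0,0,-1],
    [0,-0.4,-3,0,0,0,-1]
  ]
}}

```text
time_s: 12.45
eef_pos: [622.5, 69.7, 159.3]
ee_rot: [0.003, 0.765, 0.644, 0.021]
force: [-2.8, -4.5, 2.8]
grip_width: 0.223
```

Request:
{"op": "play_rows", "data": {
  "plan": [
    [0,-0.5,-3,0,0,0,-1],
    [0,-0.5,-3,0,0,0,-1]
  ]
}}

```text
time_s: 12.62
eef_pos: [622.5, 70.6, 152.7]
ee_rot: [0.001, 0.765, 0.644, 0.022]
force: [3.5, 8.7, 1.8]
grip_width: 0.226
```

Request:
{"op": "play_rows", "data": {
  "plan": [
    [0,-0.5,-2,0,0,0,-1]
  ]
}}

```text
time_s: 12.7
eef_pos: [622.7, 71.2, 150.1]
ee_rot: [0.0, 0.765, 0.644, 0.023]
force: [-0.4, 2.3, 1.6]
grip_width: 0.226
```

Request:
{"op": "play_rows", "data": {
  "plan": [
    [0,-0.5,-1.5,0,0,0,-1]
  ]
}}

```text
time_s: 12.78
eef_pos: [622.7, 71.0, 148.2]
ee_rot: [0.0, 0.765, 0.644, 0.024]
force: [-2.5, -0.8, 2.2]
grip_width: 0.227
```

Request:
{"op": "play_rows", "data": {
  "plan": [
    [0,-0.5,-1.5,0,0,0,-1]
  ]
}}

```text
time_s: 12.87
eef_pos: [622.7, 70.8, 146.5]
ee_rot: [0.0, 0.765, 0.644, 0.024]
force: [-1.5, 3.8, 2.7]
grip_width: 0.225
```

Request:
{"op": "play_rows", "data": {
  "plan": [
    [0,-0.5,-1.5,0,0,0,-1]
  ]
}}

```text
time_s: 12.95
eef_pos: [622.7, 70.6, 145.2]
ee_rot: [-0.0, 0.764, 0.644, 0.024]
force: [-3.2, 5.3, 8.0]
grip_width: 0.217
```

Request:
{"op": "play_rows", "data": {
  "plan": [
    [0,-0.5,-1,0,0,0,-1]
  ]
}}

```text
time_s: 13.03
eef_pos: [622.7, 70.5, 144.8]
ee_rot: [-0.0, 0.764, 0.644, 0.024]
force: [-4.6, 6.6, 8.8]
grip_width: 0.226
```

Request:
{"op": "play_rows", "data": {
  "plan": [
    [0,-0.5,-1,0,0,0,-1]
  ]
}}

```text
time_s: 13.12
eef_pos: [622.7, 70.5, 144.8]
ee_rot: [-0.0, 0.764, 0.645, 0.025]
force: [-5.2, 6.2, 9.9]
grip_width: 0.224
```

```bash
python3 lev.py
```

```text
[622.74  70.53 144.76] [-5.18  6.21  9.85] [0.68 0.93 1.38] 13.1167
side [[265, 167, 5, 7, 24], [236, 200, 13, 24, 150]]
top [[263, 180, 9, 7, 40]]
```

Request:
{"op": "play_rows", "data": {
  "plan": [
    [0,0,3,0,0,0,-1],
    [0,0,5,-0.008,0.01,0,-1],
    [0,0,5,-0.008,0.01,0,-1],
    [0,0,6,-0.008,0.01,0,-1],
    [0,0,6,-0.008,0.01,0,-1]
  ]
}}

```text
time_s: 13.63
eef_pos: [622.0, 68.8, 167.0]
ee_rot: [-0.002, 0.767, 0.642, -0.003]
force: [1.3, 8.2, -4.7]
grip_width: 0.221
```

Request:
{"op": "play_rows", "data": {
  "plan": [
    [0,-0.2,6,0,0,0,-1],
    [0,-0.3,6,0,0,0,-1],
    [0,-0.6,6,0,0,0,-1],
    [-0.1,-0.8,6,0,0,0,-1],
    [-0.1,-0.8,4,0,0,0,-1]
  ]
}}

```text
time_s: 14.05
eef_pos: [621.1, 64.2, 193.7]
ee_rot: [-0.004, 0.77, 0.638, -0.005]
force: [-8.4, -13.9, -5.5]
grip_width: 0.225
```

Request:
{"op": "play_rows", "data": {
  "plan": [
    [0,-0.5,2,0,0,0,-1]
  ]
}}

```text
time_s: 14.13
eef_pos: [621.2, 64.0, 196.3]
ee_rot: [-0.004, 0.77, 0.638, -0.005]
force: [5.6, 15.1, -2.4]
grip_width: 0.221
```

Request:
{"op": "play_rows", "data": {
  "plan": [
    [0,-0.5,3,0,0,0,-1],
    [0,-0.5,2,0,0,0,-1]
  ]
}}

```text
time_s: 14.3
eef_pos: [621.1, 63.0, 201.7]
ee_rot: [-0.005, 0.77, 0.638, -0.005]
force: [1.7, -0.3, -3.5]
grip_width: 0.225
```

Request:
{"op": "play_rows", "data": {
  "plan": [
    [0,-0.4,1.5,0,0,0,-1]
  ]
}}

```text
time_s: 14.38
eef_pos: [621.0, 62.7, 203.5]
ee_rot: [-0.005, 0.77, 0.638, -0.004]
force: [-2.3, 4.1, -2.2]
grip_width: 0.223
```

Request:
{"op": "play_rows", "data": {
  "plan": [
    [0,-0.3,1.5,0,0,0,-1]
  ]
}}

```text
time_s: 14.47
eef_pos: [621.0, 62.5, 205.5]
ee_rot: [-0.004, 0.769, 0.639, -0.004]
force: [-3.1, 3.8, 0.6]
grip_width: 0.213
```

Request:
{"op": "play_rows", "data": {
  "plan": [
    [0,-0.3,1,0,0,0,-1]
  ]
}}

```text
time_s: 14.55
eef_pos: [621.2, 62.5, 207.3]
ee_rot: [-0.004, 0.77, 0.639, -0.004]
force: [0.4, 15.9, 2.1]
grip_width: 0.164
```

Request:
{"op": "play_rows", "data": {
  "plan": [
    [0,-0.3,1,0,0,0,-1]
  ]
}}

```text
time_s: 14.63
eef_pos: [621.5, 62.2, 209.2]
ee_rot: [-0.004, 0.77, 0.638, -0.003]
force: [-0.1, 0.4, 0.5]
grip_width: 0.016
```

```bash
python3 lev.py
```

```text
[621.53  62.17 209.19] [-0.12  0.36  0.54] [ 0.02  0.01 -0.03] 14.6333
side [[234, 183, 25, 30, 226]]
top [[239, 173, 8, 4, 16], [263, 176, 8, 3, 18]]
```

Request:
{"op": "play_rows", "data": {
  "plan": [
    [0,0,10,0,0,0,0.3],
    [0,0,3,0,0,0,0.3],
    [0,0,0,0.008,-0.008,0,0.3],
    [0,1,-5,0,0,0,0.3],
    [0,0,-15,0,0,0,0.3]
  ]
}}

```text
time_s: 15.15
eef_pos: [623.2, 61.6, 206.3]
ee_rot: [-0.001, 0.77, 0.638, 0.005]
force: [0.2, -0.3, -0.6]
grip_width: 0.648
```

Request:
{"op": "play_rows", "data": {
  "plan": [
    [0,0,-15,0,0,0,0.3],
    [0,0,-15,0,0,0,0.2],
    [0,0,-5,0,0,0,0.1],
    [0,0,-2,0,0,0,0]
  ]
}}

```text
time_s: 15.48
eef_pos: [622.0, 61.5, 164.6]
ee_rot: [-0.002, 0.771, 0.637, 0.004]
force: [-0.9, 1.2, 0.4]
grip_width: 0.5
```

```bash
python3 lev.py
python3 - <<'E'
from h import *
W=cap('wrist','w11')
hsv=cv2.cvtColor(W['img'],cv2.COLOR_BGR2HSV);m=cv2.inRange(hsv,(0,150,60),(6,255,255))
for c in cv2.findContours(m,0,2)[0]:
    if cv2.contourArea(c)>200: r=cv2.minAreaRect(c);print(r,onz(W,*r[0],187))
s=sense();print(s['eef_pos'],s['ee_rot'],s['grip_width'])
E
```

```text
[622.    61.47 164.59] [-0.93  1.18  0.38] [ 0.04  0.01 -0.02] 15.4833
side [[266, 167, 5, 5, 18], [234, 188, 18, 25, 202]]
top [[239, 173, 6, 6, 21], [266, 177, 7, 5, 25]]
((273.52691650390625, 266.05059814453125), (186.37464904785156, 57.08380889892578), 88.53119659423828) [621.42971972  70.59010815 187.        ]
[622.49818162  61.43373327 165.93298159] [-0.00147387  0.77058779  0.63731438  0.0047597 ] 0.503307789789665
```

Request:
{"op": "play_rows", "data": {
  "plan": [
    [0,2,-3,0,0,0.03,-0.2],
    [0,0,-1,0,0,0,-0.5]
  ]
}}

```text
time_s: 15.8
eef_pos: [622.9, 63.5, 163.7]
ee_rot: [-0.001, 0.761, 0.649, 0.005]
force: [-26.5, 6.0, 1.9]
grip_width: 0.273
```

Request:
{"op": "play_rows", "data": {
  "plan": [
    [0,0,-1,0,0,0,-1]
  ]
}}

```text
time_s: 15.88
eef_pos: [621.5, 63.8, 162.8]
ee_rot: [-0.002, 0.761, 0.649, 0.004]
force: [-10.5, 0.6, 0.4]
grip_width: 0.239
```

Request:
{"op": "play_rows", "data": {
  "plan": [
    [0,0,0,0,0,0,-1],
    [0,0,0,0,0,0,-1]
  ]
}}

```text
time_s: 16.05
eef_pos: [621.2, 63.9, 163.2]
ee_rot: [-0.002, 0.761, 0.649, 0.004]
force: [0.4, 0.6, -3.9]
grip_width: 0.236
```

```bash
python3 lev.py
```

```text
[621.22  63.85 163.22] [ 0.37  0.62 -3.91] [-0.09 -0.12  0.09] 16.05
side [[265, 167, 5, 5, 18], [234, 191, 15, 22, 169]]
top [[239, 173, 6, 7, 18], [265, 177, 6, 6, 23]]
```

Request:
{"op": "play_rows", "data": {
  "plan": [
    [0,0,3,0,0,0,-1],
    [0,-0.2,4,0,0,0,-1],
    [0,-0.3,4,0,0,0,-1],
    [0,-0.4,4,0,0,0,-1],
    [-0.1,-0.4,3,0,0,0,-1]
  ]
}}

```text
time_s: 16.57
eef_pos: [620.8, 62.2, 180.7]
ee_rot: [-0.004, 0.762, 0.648, 0.003]
force: [3.0, -1.9, -8.0]
grip_width: 0.238
```

Request:
{"op": "play_rows", "data": {
  "plan": [
    [0,-0.3,2,0,0,0,-1]
  ]
}}

```text
time_s: 16.65
eef_pos: [620.8, 62.1, 182.8]
ee_rot: [-0.004, 0.762, 0.648, 0.003]
force: [1.0, 8.0, -4.6]
grip_width: 0.236
```

Request:
{"op": "play_rows", "data": {
  "plan": [
    [0,-0.3,2,0,0,0,-1]
  ]
}}

```text
time_s: 16.73
eef_pos: [620.8, 61.9, 185.1]
ee_rot: [-0.005, 0.762, 0.648, 0.004]
force: [-0.2, -0.5, -6.8]
grip_width: 0.23
```

Request:
{"op": "play_rows", "data": {
  "plan": [
    [0,-0.2,1,0,0,0,-1]
  ]
}}

```text
time_s: 16.82
eef_pos: [620.7, 61.7, 186.4]
ee_rot: [-0.005, 0.762, 0.648, 0.003]
force: [1.7, -0.9, -9.0]
grip_width: 0.235
```

```bash
python3 lev.py
```

```text
[620.72  61.69 186.37] [ 1.71 -0.88 -9.04] [ 0.46 -0.21 -0.16] 16.8167
side [[234, 184, 15, 20, 162]]
top [[239, 171, 7, 8, 22], [264, 175, 9, 7, 38]]
```

Request:
{"op": "play_rows", "data": {
  "plan": [
    [0,-0.2,1,0,0,0,-1]
  ]
}}

```text
time_s: 17.0
eef_pos: [620.7, 61.6, 187.1]
ee_rot: [-0.005, 0.762, 0.648, 0.003]
force: [2.9, -0.0, -12.3]
grip_width: 0.233
```

Request:
{"op": "play_rows", "data": {
  "plan": [
    [0,-0.1,0.8,0,0,0,-1]
  ]
}}

```text
time_s: 17.08
eef_pos: [620.6, 61.6, 187.2]
ee_rot: [-0.005, 0.762, 0.648, 0.003]
force: [3.8, -1.1, -12.6]
grip_width: 0.237
```

Request:
{"op": "play_rows", "data": {
  "plan": [
    [0,0.4,-3,0,0,0,-1],
    [0.1,0.6,-5,0,0,0,-1],
    [0.1,0.6,-5,0,0,0,-1],
    [0,0.5,-5,0,0,0,-1]
  ]
}}

```text
time_s: 17.42
eef_pos: [621.2, 63.8, 171.6]
ee_rot: [-0.003, 0.762, 0.648, 0.004]
force: [-2.5, 1.1, 3.7]
grip_width: 0.235
```

Request:
{"op": "play_rows", "data": {
  "plan": [
    [0,0.4,-5,0,0,0,-1],
    [0,0.2,-5,0,0,0,-1],
    [0,0.1,-5,0,0,0,-1],
    [0,-0.1,-5,0,0,0,-1],
    [0,-0.2,-5,0,0,0,-1]
  ]
}}

```text
time_s: 17.83
eef_pos: [621.3, 63.2, 147.1]
ee_rot: [-0.0, 0.761, 0.649, 0.003]
force: [-5.0, -2.0, 5.4]
grip_width: 0.24
```

Request:
{"op": "play_rows", "data": {
  "plan": [
    [0,-0.3,-4,0,0,0,-1],
    [0,-0.4,-3,0,0,0,-1]
  ]
}}

```text
time_s: 18.0
eef_pos: [621.0, 61.4, 139.2]
ee_rot: [0.001, 0.76, 0.65, 0.002]
force: [-3.8, 1.7, 4.6]
grip_width: 0.239
```

Request:
{"op": "play_rows", "data": {
  "plan": [
    [0,-0.4,-2,0,0,0,-1]
  ]
}}

```text
time_s: 18.08
eef_pos: [620.7, 60.4, 136.6]
ee_rot: [0.0, 0.76, 0.649, 0.002]
force: [-5.4, -1.3, 4.1]
grip_width: 0.237
```

Request:
{"op": "play_rows", "data": {
  "plan": [
    [0,0,-2,0,0,0,-1]
  ]
}}

```text
time_s: 18.17
eef_pos: [620.7, 59.2, 134.3]
ee_rot: [0.001, 0.76, 0.65, 0.001]
force: [-5.3, -3.5, 4.0]
grip_width: 0.236
```

Request:
{"op": "play_rows", "data": {
  "plan": [
    [0,0,-2,0,0,0,-1]
  ]
}}

```text
time_s: 18.25
eef_pos: [620.5, 58.7, 132.0]
ee_rot: [0.002, 0.76, 0.65, 0.0]
force: [-11.6, -19.4, 5.6]
grip_width: 0.236
```

Request:
{"op": "play_rows", "data": {
  "plan": [
    [0,0,-1.5,0,0,0,-1]
  ]
}}

```text
time_s: 18.33
eef_pos: [620.3, 57.6, 130.0]
ee_rot: [0.002, 0.761, 0.649, -0.0]
force: [-6.5, -3.6, 3.3]
grip_width: 0.233
```

Request:
{"op": "play_rows", "data": {
  "plan": [
    [0,0,-1,0,0,0,-1]
  ]
}}

```text
time_s: 18.42
eef_pos: [620.2, 57.3, 128.7]
ee_rot: [0.001, 0.762, 0.648, -0.0]
force: [-4.3, 2.7, 4.4]
grip_width: 0.239
```

```bash
python3 lev.py
```

```text
[620.23  57.32 128.66] [-4.27  2.72  4.35] [-0.09  0.54 -1.03] 18.4167
side [[264, 167, 6, 8, 27], [236, 198, 15, 26, 188]]
top [[241, 177, 5, 4, 13], [269, 180, 4, 4, 12]]
```

Request:
{"op": "play_rows", "data": {
  "plan": [
    [0,0.5,-1,0,0,0,-1]
  ]
}}

```text
time_s: 18.6
eef_pos: [620.2, 57.3, 127.6]
ee_rot: [0.002, 0.762, 0.648, -0.001]
force: [-5.4, -5.2, 8.2]
grip_width: 0.236
```

Request:
{"op": "play_rows", "data": {
  "plan": [
    [0,0.5,-1,0,0,0,-1]
  ]
}}

```text
time_s: 18.68
eef_pos: [620.2, 57.2, 127.1]
ee_rot: [0.002, 0.762, 0.647, -0.001]
force: [-7.8, -4.1, 9.9]
grip_width: 0.232
```

Request:
{"op": "play_rows", "data": {
  "plan": [
    [0,0.5,-1,0,0,0,-1]
  ]
}}

```text
time_s: 18.77
eef_pos: [620.3, 57.1, 126.9]
ee_rot: [0.003, 0.762, 0.647, -0.001]
force: [-8.3, -3.9, 11.4]
grip_width: 0.236
```

```bash
cat > pad.py <<'E'
from h import *
import sys
np.set_printoptions(precision=2,suppress=True)
S=cap('side','p_'+sys.argv[1]);A=cv2.imread('pics/s6.png');B=S['img']
k=np.array([600,-77.5])
print('px/10mm z',proj(S,[*k,70])-proj(S,[*k,60]),'axis z60',proj(S,[*k,60]),'ramtop',proj(S,[*k,300]))
def m(nm,r0,r1,c0,c1):
    t=A[r0:r1,c0:c1];s=B[r0-8:r1+25,c0-4:c1+5];R=cv2.matchTemplate(s,t,cv2.TM_CCOEFF_NORMED)
    _,v,_,p=cv2.minMaxLoc(R);y=p[1];sub=0
    if 0<y<R.shape[0]-1: a,b,c=R[y-1:y+2,p[0]];sub=(a-c)/(2*(a-2*b+c))
    print(nm,'du',p[0]-4,'dv',round(y+sub-8,2),'score',round(v,3))
m('ramtop',121,134,264,284);m('pad',182,198,263,285)
for I,n in((A,'s6'),(B,'now')):
    g=cv2.cvtColor(I,cv2.COLOR_BGR2GRAY);print(n,'axis cols',g[160:215,270:275].mean(1).astype(int).tolist())
E
python3 pad.py 2d
```

```text
px/10mm z [-0.   -2.42] axis z60 [271.87 192.01] ramtop [271.85 122.51]
ramtop du 5 dv -8 score 0.325
pad du 3 dv -8 score 0.588
s6 axis cols [53, 52, 51, 51, 52, 48, 47, 50, 54, 59, 64, 65, 63, 59, 54, 56, 62, 67, 69, 70, 70, 70, 68, 70, 66, 51, 37, 28, 25, 33, 57, 72, 73, 72, 69, 47, 26, 64, 88, 89, 88, 88, 88, 88, 88, 89, 89, 94, 101, 103, 104, 103, 103, 103, 103]
now axis cols [76, 76, 76, 76, 77, 74, 59, 46, 48, 49, 49, 50, 52, 56, 63, 65, 64, 63, 63, 62, 62, 62, 63, 65, 65, 66, 68, 69, 69, 56, 38, 43, 59, 66, 58, 48, 44, 47, 51, 46, 31, 41, 72, 86, 85, 86, 85, 89, 94, 97, 100, 99, 99, 99, 100]
```

Run:
```python
from h import *
S=cap('side')
M=np.array(S['world_to_cam']);C=-M[:3,:3].T@M[:3,3];print('cam',C)
for og in((600,-77.5),(601.5,-77.3),(598.5,-77)):
    k=np.array(og);d=(C[:2]-k);d/=np.linalg.norm(d)
    print(og,[(z,proj(S,[*(k+24*d),z]).round(1).tolist()) for z in(45,49,54,59,64,69,74,78)], 'cap near corner',[proj(S,[*(k+np.array([[.988,.1544],[-.1544,.988]])@q),49]).round(1).tolist() for q in((-40,40),(40,40),(-40,-40))])
a=cv2.cvtColor(cv2.imread('pics/s6.png'),cv2.COLOR_BGR2GRAY);b=cv2.cvtColor(cv2.imread('pics/p_2d.png'),cv2.COLOR_BGR2GRAY)
print(a[184:214:1,258:290:2]);print(b[184:214:1,258:290:2])
```

```text
cam [396.21051125 614.80438364 863.63605018]
(600, -77.5) [(45, [271.9, 202.0]), (49, [271.9, 201.1]), (54, [271.9, 199.9]), (59, [271.9, 198.7]), (64, [271.9, 197.6]), (69, [271.9, 196.3]), (74, [271.9, 195.1]), (78, [271.9, 194.2])] cap near corner [[278.9, 209.3], [252.7, 199.8], [290.6, 189.6]]
(601.5, -77.3) [(45, [271.4, 202.0]), (49, [271.4, 201.0]), (54, [271.4, 199.9]), (59, [271.3, 198.7]), (64, [271.3, 197.5]), (69, [271.3, 196.3]), (74, [271.3, 195.1]), (78, [271.3, 194.1])] cap near corner [[278.3, 209.2], [252.1, 199.7], [290.1, 189.6]]
(598.5, -77) [(45, [272.3, 202.3]), (49, [272.3, 201.4]), (54, [272.3, 200.2]), (59, [272.3, 199.0]), (64, [272.3, 197.8]), (69, [272.3, 196.6]), (74, [272.3, 195.4]), (78, [272.3, 194.4])] cap near corner [[279.4, 209.5], [253.1, 200.0], [291.1, 189.8]]
[[ 55 122 150 166 170 145  65  70  63  39  63  45  42  40  38  40]
 [ 49 124 153 175 167 136  47  54  56  37  71  56  42  40  38  41]
 [ 45 129 156 184 166 114  36  35  43  40  74  62  42  40  38  42]
 [ 52 144 160 175 159  93  32  27  30  41  72  68  56  42  41  43]
 [ 88 154 175 155 15
[... 3033 characters left out ...]
  86  86  86  86  88  91  90]
 [ 17  15  14  16  60  87  86  86  86  86  86  85  86  88  91  85]
 [ 16  15  13  37  87  88  86  86  87  86  85  85  86  89  92  70]
 [ 15  15  18  71 100  92  87  85  85  86  77  83  88  91  91  51]
 [ 14  16  36  94 103  97  96  88  87  85  71  80  90  92  86  39]
 [ 24  40  69 101 100 100 101  94  88  87  76  85  89  92  73  32]
 [ 27  81  94 101  99 100 100  99  95  90  88  88  91  93  58  30]
 [ 30 101 100 100 100 100 100 100  99  97  98  87  90  91  44  30]
 [ 41 101 101  99 100  99 100 100 100  99 101  90  92  81  35  32]
 [ 39  85 101 100 100 100  99  99 101 100 101  94  92  62  30  32]
 [ 30  53  79 101 101 100 100 100  99 101 100  95  91  44  31  31]]
```

Request:
{"op": "play_rows", "data": {
  "plan": [
    [0,0.5,3,0,0,0,-1],
    [0,1,5,0,0,0,-1],
    [0,1,6,0,0,0,-1],
    [0,0.5,6,0,0,0,-1],
    [0,0.5,6,0,0,0,-1]
  ]
}}

```text
time_s: 19.28
eef_pos: [621.0, 63.6, 150.7]
ee_rot: [-0.0, 0.763, 0.646, 0.001]
force: [1.8, -5.3, -5.6]
grip_width: 0.236
```

Request:
{"op": "play_rows", "data": {
  "plan": [
    [0,0.3,6,0,0,0,-1],
    [0,0,6,0,0,0,-1],
    [0,-0.2,6,0,0,0,-1],
    [-0.1,-0.4,5,0,0,0,-1],
    [-0.1,-0.4,3,0,0,0,-1]
  ]
}}

```text
time_s: 19.7
eef_pos: [621.8, 67.9, 177.1]
ee_rot: [-0.003, 0.762, 0.647, 0.005]
force: [4.4, 7.3, -5.1]
grip_width: 0.238
```

Request:
{"op": "play_rows", "data": {
  "plan": [
    [0,-0.3,2,0,0,0,-1]
  ]
}}

```text
time_s: 19.78
eef_pos: [621.8, 67.8, 179.4]
ee_rot: [-0.003, 0.762, 0.648, 0.005]
force: [1.3, -5.1, -7.6]
grip_width: 0.234
```

Request:
{"op": "play_rows", "data": {
  "plan": [
    [0,-0.5,2,0,0,0,-1],
    [0,-0.5,2,0,0,0,-1]
  ]
}}

```text
time_s: 19.95
eef_pos: [621.6, 67.1, 183.1]
ee_rot: [-0.004, 0.762, 0.647, 0.005]
force: [2.3, 2.9, -7.9]
grip_width: 0.233
```

Request:
{"op": "play_rows", "data": {
  "plan": [
    [0,-0.4,1.5,0,0,0,-1]
  ]
}}

```text
time_s: 20.03
eef_pos: [621.6, 66.7, 184.5]
ee_rot: [-0.004, 0.762, 0.648, 0.005]
force: [3.1, -10.0, -9.0]
grip_width: 0.236
```

Request:
{"op": "play_rows", "data": {
  "plan": [
    [0,-0.4,1.2,0,0,0,-1]
  ]
}}

```text
time_s: 20.12
eef_pos: [621.5, 65.8, 185.5]
ee_rot: [-0.004, 0.762, 0.648, 0.005]
force: [0.9, -2.2, -7.0]
grip_width: 0.239
```

Request:
{"op": "play_rows", "data": {
  "plan": [
    [0,-0.3,1,0,0,0,-1]
  ]
}}

```text
time_s: 20.2
eef_pos: [621.4, 65.6, 186.5]
ee_rot: [-0.004, 0.762, 0.648, 0.005]
force: [-0.1, 4.8, -5.7]
grip_width: 0.237
```

```bash
python3 lev.py
```

```text
[621.41  65.57 186.52] [-0.07  4.78 -5.71] [ 1.06 -0.46 -0.37] 20.2
side [[257, 178, 2, 5, 10], [234, 185, 14, 19, 154]]
top [[263, 175, 8, 7, 36]]
```

Request:
{"op": "play_rows", "data": {
  "plan": [
    [0,-0.3,1,0,0,0,-1]
  ]
}}

```text
time_s: 20.38
eef_pos: [621.4, 65.4, 187.6]
ee_rot: [-0.004, 0.762, 0.648, 0.005]
force: [0.8, 2.1, -7.7]
grip_width: 0.235
```

Request:
{"op": "play_rows", "data": {
  "plan": [
    [0,-0.3,1,0,0,0,-1]
  ]
}}

```text
time_s: 20.47
eef_pos: [621.3, 65.3, 188.3]
ee_rot: [-0.005, 0.762, 0.648, 0.005]
force: [2.6, 1.9, -11.9]
grip_width: 0.238
```

Request:
{"op": "play_rows", "data": {
  "plan": [
    [0,-0.3,0.8,0,0,0,-1]
  ]
}}

```text
time_s: 20.55
eef_pos: [621.3, 65.2, 188.5]
ee_rot: [-0.005, 0.762, 0.648, 0.005]
force: [3.4, 2.5, -12.8]
grip_width: 0.235
```

Run:
```python
from h import *
S=cap('side','p_2u');b=cv2.cvtColor(S['img'],cv2.COLOR_BGR2GRAY);print(b[184:208,262:284:2])
```

```text
[[ 15  15  28 102  67  65  62  60  42  41  39]
 [ 17  12  83 114  69  70  63  61  45  39  39]
 [ 15  30 147 144  70  71  63  59  73  52  42]
 [ 13  87 181 158  71  71  63  53  88  74  65]
 [ 21 142 187 151  70  73  64  44  79  86  83]
 [ 65 175 179 152  55  69  61  35  71  84  85]
 [131 186 169 156  50  50  48  34  69  77  87]
 [174 185 159 156  50  31  34  37  71  69  85]
 [185 172 149 152  42  24  23  43  71  65  78]
 [187 149 141 132  44  22  20  55  70  67  74]
 [186 138 136  95  60  37  33  65  70  62  74]
 [186 134 102  72  70  61  57  69  70  55  74]
 [186 130  55  68  71  69  69  69  68  47  77]
 [185 155  40  66  69  71  71  70  65  34  82]
 [186 161  36  52  66  69  69  67  48  40  86]
 [186 164  61  31  47  58  60  48  27  62  86]
 [186 186 110  44  23  36  36  28  50  79  86]
 [186 189 133  74  51  40  35  55  80  87  86]
 [187 187 113  86  80  71  70  82  86  86  86]
 [167 166  87  85  86  86  85  87  86  85  87]
 [123 120  85  85  87  86  86  86  86  86  85]
 [ 95  95  91  88  86  85  86  86  84  85  86]
 [100  99 100  92  87  85  86  86  77  81  88]
 [ 99 101 101  98  95  87  86  85  71  80  88]]
```

Request:
{"op": "play_rows", "data": {
  "plan": [
    [0,0.4,-3,0,0,0,-1],
    [0.1,0.6,-5,0,0,0,-1],
    [0.1,0.6,-5,0,0,0,-1],
    [0,0.4,-2.5,0,0,0,-1]
  ]
}}

```text
time_s: 20.93
eef_pos: [621.8, 67.3, 175.4]
ee_rot: [-0.003, 0.762, 0.648, 0.006]
force: [-1.3, 0.3, 1.7]
grip_width: 0.235
```

Request:
{"op": "play_rows", "data": {
  "plan": [
    [0,0.2,-2,0,0,0,-1]
  ]
}}

```text
time_s: 21.02
eef_pos: [621.9, 67.4, 173.9]
ee_rot: [-0.003, 0.761, 0.648, 0.006]
force: [-2.5, 2.0, 2.1]
grip_width: 0.234
```

Request:
{"op": "play_rows", "data": {
  "plan": [
    [0,0.2,-2,0,0,0,-1]
  ]
}}

```text
time_s: 21.1
eef_pos: [621.9, 67.6, 172.3]
ee_rot: [-0.002, 0.761, 0.648, 0.006]
force: [-3.9, 3.4, 3.5]
grip_width: 0.234
```

Request:
{"op": "play_rows", "data": {
  "plan": [
    [0,0.2,-2,0,0,0,-1]
  ]
}}

```text
time_s: 21.18
eef_pos: [622.0, 67.8, 170.7]
ee_rot: [-0.002, 0.761, 0.648, 0.006]
force: [-3.1, 3.5, 4.0]
grip_width: 0.233
```

Request:
{"op": "play_rows", "data": {
  "plan": [
    [0,0.2,-5,0,0,0,-1],
    [0,0.1,-5,0,0,0,-1],
    [0,0,-5,0,0,0,-1],
    [0,0,-4,0,0,0,-1]
  ]
}}

```text
time_s: 21.52
eef_pos: [622.2, 68.3, 153.1]
ee_rot: [-0.0, 0.76, 0.65, 0.006]
force: [-7.5, -5.3, 6.5]
grip_width: 0.236
```

Request:
{"op": "play_rows", "data": {
  "plan": [
    [0,0,-4,0,0,0,-1],
    [0,0,-4,0,0,0,-1]
  ]
}}

```text
time_s: 21.68
eef_pos: [622.0, 66.8, 145.6]
ee_rot: [0.001, 0.76, 0.65, 0.005]
force: [-5.7, -1.3, 7.5]
grip_width: 0.233
```

Request:
{"op": "play_rows", "data": {
  "plan": [
    [0,0,-3,0,0,0,-1]
  ]
}}

```text
time_s: 21.77
eef_pos: [621.9, 66.5, 142.8]
ee_rot: [0.001, 0.76, 0.65, 0.005]
force: [-3.7, 5.5, 9.7]
grip_width: 0.236
```

Request:
{"op": "play_rows", "data": {
  "plan": [
    [0,0,-3,0,0,0,-1]
  ]
}}

```text
time_s: 21.85
eef_pos: [621.9, 65.5, 140.2]
ee_rot: [0.002, 0.759, 0.651, 0.004]
force: [-5.8, -1.3, 8.6]
grip_width: 0.235
```

Request:
{"op": "play_rows", "data": {
  "plan": [
    [0,0,-2,0,0,0,-1]
  ]
}}

```text
time_s: 21.93
eef_pos: [621.6, 64.4, 138.3]
ee_rot: [0.003, 0.76, 0.65, 0.003]
force: [-5.6, 1.1, 7.4]
grip_width: 0.239
```

Request:
{"op": "play_rows", "data": {
  "plan": [
    [0,0,-2,0,0,0,-1]
  ]
}}

```text
time_s: 22.02
eef_pos: [621.5, 64.2, 136.7]
ee_rot: [0.003, 0.76, 0.649, 0.003]
force: [-2.9, 6.2, 7.9]
grip_width: 0.237
```

Request:
{"op": "play_rows", "data": {
  "plan": [
    [0,0,-2,0,0,0,-1]
  ]
}}

```text
time_s: 22.1
eef_pos: [621.5, 64.1, 135.2]
ee_rot: [0.003, 0.761, 0.649, 0.004]
force: [-5.1, 3.7, 8.9]
grip_width: 0.235
```

Request:
{"op": "play_rows", "data": {
  "plan": [
    [0,0,-1.5,0,0,0,-1]
  ]
}}

```text
time_s: 22.18
eef_pos: [621.5, 64.0, 134.3]
ee_rot: [0.003, 0.761, 0.648, 0.004]
force: [-4.8, 3.0, 9.8]
grip_width: 0.242
```

Request:
{"op": "play_rows", "data": {
  "plan": [
    [0,0,-1.5,0,0,0,-1]
  ]
}}

```text
time_s: 22.27
eef_pos: [621.5, 63.0, 133.4]
ee_rot: [0.004, 0.761, 0.649, 0.003]
force: [-6.4, -3.9, 8.0]
grip_width: 0.236
```

Request:
{"op": "play_rows", "data": {
  "plan": [
    [0,0,-1,0,0,0,-1]
  ]
}}

```text
time_s: 22.35
eef_pos: [621.5, 62.8, 133.0]
ee_rot: [0.004, 0.76, 0.65, 0.003]
force: [-5.3, 5.6, 9.1]
grip_width: 0.235
```

Request:
{"op": "play_rows", "data": {
  "plan": [
    [0,0,-1,0,0,0,-1]
  ]
}}

```text
time_s: 22.43
eef_pos: [621.5, 62.8, 132.7]
ee_rot: [0.004, 0.759, 0.651, 0.003]
force: [-5.4, 3.0, 9.3]
grip_width: 0.235
```

Request:
{"op": "play_rows", "data": {
  "plan": [
    [0,0,-1,0,0,0,-1]
  ]
}}

```text
time_s: 22.52
eef_pos: [621.5, 62.7, 132.4]
ee_rot: [0.005, 0.759, 0.652, 0.003]
force: [-5.3, 1.8, 10.1]
grip_width: 0.234
```

```bash
python3 lev.py;  python3 - <<'E'
from h import *
S=cap('side','p_3d');b=cv2.cvtColor(S['img'],cv2.COLOR_BGR2GRAY);print(b[184:208,262:284:2])
E
```

```text
[621.52  62.72 132.36] [-5.29  1.8  10.1 ] [-0.1   0.85  0.81] 22.5167
side [[265, 168, 6, 7, 24], [236, 199, 14, 24, 167]]
top [[267, 179, 4, 5, 12]]
[[ 18 103 140  82  71  70  63  59  40  40  40]
 [ 24 112 179 107  72  69  63  61  45  40  40]
 [ 30 115 186 143  73  69  62  61  72  51  41]
 [ 35 101 180 159  73  69  62  61  88  75  64]
 [ 33  73 146 151  72  69  64  54  81  86  83]
 [ 33  59  90 131  56  58  63  42  72  84  86]
 [ 31  56  61  94  38  42  56  32  69  80  86]
 [ 34  47  57  67  72  35  38  34  70  75  85]
 [ 60  35  51  62 108  41  24  44  72  72  80]
 [ 97  34  42  72 106  48  22  53  70  68  74]
 [104  33  32  66  78  44  32  62  69  63  74]
 [ 96  34  25  48  48  44  55  68  70  56  73]
 [110  33  22  39  29  55  68  68  69  48  76]
 [109  29  19  27  23  65  70  69  66  35  81]
 [ 72  22  15  18  24  67  69  70  56  34  85]
 [ 31  16  16  15  34  67  67  56  33  58  86]
 [ 14  14  16  17  31  45  44  32  31  79  86]
 [ 14  14  14  39  46  27  32  44  66  86  86]
 [ 15  14  18  67  76  63  67  74  85  86  86]
 [ 15  15  42  82  88  85  87  86  86  85  85]
 [ 15  26  73  85  86  86  86  86  84  85  85]
 [ 15  61  92  88  85  86  85  87  84  84  86]
 [ 28  91 101  91  86  85  85  85  76  82  88]
 [ 63 100 102  97  96  87  86  86  71  79  89]]
```

Run:
```python
from h import *
for n in('s6','p_2d','p_2u','p_3d'):
    b=cv2.cvtColor(cv2.imread(f'pics/{n}.png'),cv2.COLOR_BGR2GRAY)
    print(n);
    for c in (268,271,274,277,280): print(c,b[112:150,c].tolist())
    print('low',b[160:192,276].tolist(),b[160:192,274].tolist())
```

```text
s6
268 [129, 129, 129, 128, 129, 130, 131, 132, 132, 132, 130, 116, 95, 74, 61, 45, 32, 38, 79, 103, 103, 102, 102, 102, 102, 101, 101, 103, 100, 88, 79, 76, 64, 66, 67, 58, 54, 50]
271 [131, 130, 130, 129, 130, 130, 131, 131, 123, 94, 65, 63, 65, 67, 68, 62, 45, 32, 32, 53, 69, 69, 69, 68, 68, 69, 69, 68, 69, 71, 69, 68, 69, 69, 68, 68, 69, 71]
274 [129, 130, 130, 131, 131, 131, 130, 129, 129, 114, 84, 65, 65, 65, 68, 71, 63, 46, 32, 35, 54, 66, 66, 66, 66, 66, 66, 66, 65, 67, 66, 64, 64, 65, 63, 63, 64, 63]
277 [128, 128, 127, 128, 127, 121, 114, 114, 115, 114, 100, 76, 66, 65, 60, 51, 40, 37, 48, 57, 61, 64, 63, 62, 61, 63, 63, 63, 60, 58, 59, 59, 62, 64, 66, 62, 57, 57]
280 [123, 112, 95, 83, 74, 58, 48, 43, 41, 40, 40, 41, 42, 39, 37, 39, 41, 41, 41, 41, 40, 40, 40, 40, 41, 39, 41, 40, 39, 40, 40, 41, 49, 65, 74, 72, 55, 36]
low [57, 47, 40, 41, 53, 62, 62, 62, 61, 62, 62, 63, 61, 48, 34, 34, 47, 59, 63, 64, 63, 62, 56, 46, 39, 37, 40, 41, 44, 56, 67, 72] [70, 67, 66, 68, 69, 68, 70, 70, 67, 64, 63, 62, 57, 46, 37, 41, 55, 65, 66, 65, 65, 67, 66, 67, 63, 56, 43, 30, 23, 31, 56, 
[... 2598 characters left out ...]
, 80, 75, 77, 76, 76, 77, 76, 77, 76, 77, 75, 76, 76, 76, 77, 76, 77, 76, 77, 76, 76, 77]
277 [129, 129, 129, 126, 125, 122, 118, 117, 115, 132, 147, 152, 153, 153, 154, 145, 110, 77, 74, 77, 77, 76, 76, 76, 76, 77, 75, 77, 77, 76, 76, 76, 77, 76, 76, 77, 77, 76]
280 [125, 122, 120, 118, 115, 114, 110, 107, 105, 106, 133, 154, 154, 154, 153, 152, 143, 112, 80, 75, 75, 75, 76, 76, 76, 77, 76, 76, 76, 77, 76, 76, 76, 77, 76, 75, 76, 76]
low [76, 76, 76, 77, 77, 87, 79, 60, 59, 59, 60, 59, 59, 49, 38, 33, 45, 57, 61, 61, 60, 61, 61, 59, 59, 61, 61, 61, 54, 42, 32, 34] [76, 76, 77, 76, 77, 75, 68, 63, 63, 64, 65, 66, 64, 61, 57, 52, 55, 61, 63, 63, 62, 60, 59, 60, 63, 63, 62, 62, 64, 63, 56, 38]
```

Request:
{"op": "play_rows", "data": {
  "plan": [
    [0,0.3,-2,0,0,0,-1]
  ]
}}

```text
time_s: 22.75
eef_pos: [621.5, 62.6, 131.2]
ee_rot: [0.006, 0.758, 0.652, 0.002]
force: [-6.2, -0.8, 10.1]
grip_width: 0.234
```

Request:
{"op": "play_rows", "data": {
  "plan": [
    [0,0.3,-2,0,0,0,-1]
  ]
}}

```text
time_s: 22.83
eef_pos: [621.5, 62.3, 130.1]
ee_rot: [0.007, 0.757, 0.653, 0.002]
force: [-10.2, -14.1, 11.1]
grip_width: 0.233
```

Request:
{"op": "play_rows", "data": {
  "plan": [
    [0,0.3,-2,0,0,0,-1]
  ]
}}

```text
time_s: 22.92
eef_pos: [621.2, 61.4, 128.8]
ee_rot: [0.007, 0.757, 0.653, 0.001]
force: [-7.9, -3.8, 9.6]
grip_width: 0.236
```

Request:
{"op": "play_rows", "data": {
  "plan": [
    [0,0.3,-2,0,0,0,-1]
  ]
}}

```text
time_s: 23.0
eef_pos: [621.2, 61.2, 127.5]
ee_rot: [0.008, 0.758, 0.652, 0.001]
force: [-5.7, 3.3, 9.9]
grip_width: 0.236
```

Request:
{"op": "play_rows", "data": {
  "plan": [
    [0,0.3,-2,0,0,0,-1]
  ]
}}

```text
time_s: 23.08
eef_pos: [621.2, 61.1, 126.5]
ee_rot: [0.008, 0.759, 0.652, 0.001]
force: [-8.0, 2.7, 14.0]
grip_width: 0.235
```

```bash
python3 lev.py;  python3 - <<'E'
from h import *
S=cap('side','p_3e');b=cv2.cvtColor(S['img'],cv2.COLOR_BGR2GRAY);print(b[184:208,268:284:2]);print(b[176:192,276])
E
```

```text
[621.19  61.07 126.54] [-8.02  2.73 14.01] [-0.12  1.27 -0.95] 23.0833
side [[265, 169, 6, 6, 21], [236, 200, 14, 24, 174]]
top []
[[ 67  68  72  63  59  41  39  39]
 [ 95  71  72  63  60  45  41  40]
 [141  71  68  62  61  72  52  42]
 [159  71  68  63  62  87  73  64]
 [151  71  68  63  55  80  87  83]
 [142  71  66  64  42  72  85  86]
 [136  64  61  61  32  70  80  86]
 [115  42  51  54  31  70  75  85]
 [ 77  42  40  36  39  70  71  80]
 [ 58  88  45  21  51  70  68  74]
 [ 58 115  53  27  62  71  63  74]
 [ 59 102  51  47  68  70  55  73]
 [ 49  65  45  61  68  69  48  76]
 [ 41  37  43  68  70  66  36  81]
 [ 33  22  51  69  68  55  35  86]
 [ 20  20  59  68  56  33  58  86]
 [ 14  19  41  46  31  30  78  86]
 [ 14  39  26  33  42  66  86  86]
 [ 27  72  63  66  75  86  86  85]
 [ 54  87  86  85  85  85  86  85]
 [ 77  87  86  87  86  84  85  85]
 [ 87  85  86  86  86  83  84  85]
 [ 91  87  85  85  85  76  82  87]
 [ 97  95  87  86  85  71  80  88]]
[44 57 61 61 60 60 59 61 59 60 61 62 55 42 32 31]
```

Request:
{"op": "play_rows", "data": {
  "plan": [
    [0,0.5,3,0,0,0,-1],
    [0,0.6,5,0,0,0,-1],
    [0,0.5,6,0,0,0,-1],
    [0,0.2,6,-0.005,0,0,-1],
    [0,0,6,-0.005,0,0,-1]
  ]
}}

```text
time_s: 23.65
eef_pos: [621.7, 65.1, 150.6]
ee_rot: [0.009, 0.76, 0.65, 0.0]
force: [4.1, 20.5, -5.1]
grip_width: 0.235
```

Request:
{"op": "play_rows", "data": {
  "plan": [
    [0,0,6,0,0,0,-1],
    [0,-0.2,6,0,0,0,-1],
    [0,-0.4,6,0,0,0,-1],
    [-0.1,-0.6,5,0,0,0,-1],
    [-0.1,-0.6,3,0,0,0,-1]
  ]
}}

```text
time_s: 24.07
eef_pos: [621.9, 67.2, 175.7]
ee_rot: [0.006, 0.759, 0.651, 0.002]
force: [2.8, -0.3, -7.2]
grip_width: 0.232
```

Request:
{"op": "play_rows", "data": {
  "plan": [
    [0,-0.5,3,0,0,0,-1],
    [0,-0.5,2,0,0,0,-1]
  ]
}}

```text
time_s: 24.23
eef_pos: [622.0, 67.2, 180.7]
ee_rot: [0.005, 0.759, 0.651, 0.003]
force: [2.9, 2.0, -6.6]
grip_width: 0.241
```

Request:
{"op": "play_rows", "data": {
  "plan": [
    [0,-0.4,1.5,0,0,0,-1],
    [0,-0.4,1.5,0,0,0,-1]
  ]
}}

```text
time_s: 24.4
eef_pos: [621.9, 66.8, 183.3]
ee_rot: [0.004, 0.759, 0.651, 0.003]
force: [2.5, 4.2, -7.1]
grip_width: 0.237
```

```bash
python3 lev.py
```

```text
[621.85  66.8  183.27] [ 2.53  4.19 -7.08] [ 1.37 -0.53 -0.25] 24.4
side [[257, 178, 2, 6, 11], [234, 186, 14, 20, 155]]
top [[261, 176, 8, 6, 30]]
```

Request:
{"op": "play_rows", "data": {
  "plan": [
    [0,-0.4,1.5,0,0,0,-1],
    [0,-0.4,1.5,0,0,0,-1]
  ]
}}

```text
time_s: 24.67
eef_pos: [621.8, 66.2, 186.0]
ee_rot: [0.004, 0.759, 0.652, 0.003]
force: [1.2, 4.2, -7.0]
grip_width: 0.235
```

Request:
{"op": "play_rows", "data": {
  "plan": [
    [0,-0.3,1.2,0,0,0,-1]
  ]
}}

```text
time_s: 24.75
eef_pos: [621.7, 65.9, 187.2]
ee_rot: [0.004, 0.759, 0.652, 0.003]
force: [1.6, 4.2, -7.2]
grip_width: 0.236
```

Request:
{"op": "play_rows", "data": {
  "plan": [
    [0,-0.3,1.2,0,0,0,-1]
  ]
}}

```text
time_s: 24.83
eef_pos: [621.7, 65.8, 188.2]
ee_rot: [0.004, 0.758, 0.652, 0.003]
force: [3.2, 5.2, -9.5]
grip_width: 0.238
```

Request:
{"op": "play_rows", "data": {
  "plan": [
    [0,-0.3,1,0,0,0,-1]
  ]
}}

```text
time_s: 24.92
eef_pos: [621.6, 65.7, 188.8]
ee_rot: [0.003, 0.758, 0.652, 0.003]
force: [3.5, 5.7, -11.1]
grip_width: 0.236
```

```bash
python3 lev.py
```

```text
[621.64  65.66 188.8 ] [  3.54   5.73 -11.08] [ 1.35 -0.87 -0.16] 24.9167
side [[257, 177, 2, 6, 11], [234, 185, 14, 18, 150]]
top [[262, 175, 7, 7, 32]]
```

Request:
{"op": "play_rows", "data": {
  "plan": [
    [0,0,0,0,0,0,-0.3],
    [0,0,0,0,0,0,0.2],
    [0,0,0,0,0,0,0.3],
    [0,0,10,0,0,0,0.3],
    [0,0,25,0,0,0,0.3]
  ]
}}

```text
time_s: 25.43
eef_pos: [620.3, 62.6, 223.7]
ee_rot: [0.004, 0.758, 0.652, -0.001]
force: [0.0, 0.0, 0.2]
grip_width: 0.651
```

Request:
{"op": "play_rows", "data": {
  "plan": [
    [0,0,30,0,0,0,0.3],
    [-20,0,30,0,0,0,0.3],
    [-35,0,10,0,0,0,0.3],
    [-38,0,0,0,0,0,0.3],
    [-38,0,0,0,0,0,0.3]
  ]
}}

```text
time_s: 25.85
eef_pos: [489.6, 59.7, 305.0]
ee_rot: [0.01, 0.759, 0.651, 0.002]
force: [-0.4, -0.4, 1.0]
grip_width: 0.648
```

Request:
{"op": "play_rows", "data": {
  "plan": [
    [-38,0,0,0,0,0,0.3],
    [-30,0,0,0,0,0,0.3],
    [-10,0,0,0,0,0,0.3],
    [0,0,0,0,0,0,0.3]
  ]
}}

```text
time_s: 26.18
eef_pos: [402.8, 59.1, 311.3]
ee_rot: [0.015, 0.759, 0.651, 0.004]
force: [0.7, -1.2, 0.8]
grip_width: 0.65
```

```bash
python3 lev.py
cat > cmp.py <<'E'
from h import *
S=cap('side','f3')
F={n:cv2.imread(f'pics/{n}.png').astype(float).mean(2) for n in('side0','s6','f3')}
for n,a in F.items():
    print(n)
    for c in(272,274): print('top',c,a[116:140,c].astype(int).tolist(),'low',a[180:206,c].astype(int).tolist())
def sh(a,b,r0,r1,c0,c1):
    # sub-pixel vertical shift of patch a->b by best upsampled match
    t=cv2.resize(F[a][r0:r1,c0:c1],None,fx=1,fy=10,interpolation=cv2.INTER_CUBIC).astype(np.float32)
    s=cv2.resize(F[b][r0-4:r1+14,c0:c1],None,fx=1,fy=10,interpolation=cv2.INTER_CUBIC).astype(np.float32)
    R=cv2.matchTemplate(s,t,cv2.TM_CCOEFF_NORMED);_,v,_,p=cv2.minMaxLoc(R);return p[1]/10-4,round(v,3)
for a in('side0','s6'):
    print(a,'ramtop',sh(a,'f3',118,133,266,280),'pad',sh(a,'f3',190,199,268,278))
print('side0->s6 ramtop',sh('side0','s6',118,133,266,280))
E
python3 cmp.py
```

```text
[402.84  59.14 311.28] [ 0.69 -1.19  0.84] [-0.01  0.01  0.06] 26.1833
side [[234, 176, 25, 28, 274]]
top [[239, 170, 37, 14, 279]]
side0
top 272 [127, 128, 127, 128, 124, 99, 69, 62, 65, 64, 65, 64, 50, 33, 29, 46, 63, 67, 66, 66, 67, 67, 66, 66] low [71, 70, 66, 69, 68, 52, 34, 26, 21, 26, 51, 71, 72, 70, 68, 47, 27, 93, 130, 131, 130, 131, 131, 131, 130, 130]
top 274 [128, 128, 126, 127, 126, 113, 82, 64, 63, 65, 66, 67, 61, 44, 31, 33, 53, 64, 66, 65, 65, 64, 64, 64] low [63, 64, 64, 65, 62, 54, 41, 28, 22, 30, 55, 69, 72, 70, 68, 48, 28, 89, 113, 99, 96, 97, 97, 96, 87, 87]
s6
top 272 [130, 131, 132, 131, 126, 101, 71, 64, 66, 67, 67, 66, 52, 34, 30, 49, 65, 68, 68, 69, 68, 68, 68, 68] low [73, 71, 69, 70, 70, 53, 35, 27, 22, 24, 53, 72, 73, 72, 70, 50, 25, 62, 88, 89, 89, 89, 89, 88, 89, 89]
top 274 [131, 131, 130, 129, 129, 115, 84, 65, 65, 66, 68, 70, 63, 46, 32, 34, 54, 66, 66, 66, 66, 66, 66, 66] low [65, 66, 66, 67, 63, 55, 42, 29, 23, 31, 57, 71, 73, 72, 70, 48, 24, 63, 89, 90, 89, 89, 89, 88, 89, 89]
f3
top 272 [123, 124, 124, 125, 124, 124, 125, 124, 124, 123, 124, 124, 114, 85, 64, 62, 64, 63, 64, 61, 44, 31, 32, 52] low [64, 63, 65, 66, 69, 70, 69, 69, 69, 71, 68, 49, 28, 24, 30, 53, 69, 70, 68, 66, 44, 26, 62, 84, 85, 84]
top 274 [125, 125, 122, 123, 123, 123, 123, 123, 124, 124, 125, 126, 127, 113, 83, 63, 62, 64, 66, 67, 57, 38, 30, 36] low [62, 61, 61, 61, 62, 61, 61, 61, 63, 61, 59, 45, 34, 24, 32, 55, 68, 69, 69, 66, 44, 30, 65, 84, 85, 84]
side0 ramtop (7.699999999999999, 0.991) pad (5.1, 0.838)
s6 ramtop (7.699999999999999, 0.991) pad (4.800000000000001, 0.984)
side0->s6 ramtop (0.0, 1.0)
```

Request:
{"op": "play_rows", "data": {
  "plan": [
    [20,0,0,0.009,0.013,0,0.4],
    [38,1,0,0.009,0.013,0,0.4],
    [40,1,0,0,0,0,0.4],
    [40,1,0,0,0,0,0.4],
    [38,1,0,0,0,0,0.4]
  ]
}}

```text
time_s: 26.75
eef_pos: [588.1, 62.9, 310.5]
ee_rot: [-0.0, 0.759, 0.651, -0.0]
force: [0.5, 0.3, 1.4]
grip_width: 0.698
```

Request:
{"op": "play_rows", "data": {
  "plan": [
    [25,1,0,0,0,0,0.4],
    [12,0,0,0,0,0,0.4],
    [3,0,-10,0,0,0,0.4],
    [0,0,-15,0,0,0,0.4],
    [0,0,-15,0,0,0,0.4]
  ]
}}

```text
time_s: 27.17
eef_pos: [639.8, 62.9, 260.7]
ee_rot: [-0.001, 0.759, 0.651, -0.002]
force: [-0.2, -0.3, 0.5]
grip_width: 0.704
```

Run:
```python
from h import *
np.set_printoptions(precision=3,suppress=True)
s=sense();print(s['eef_pos'],s['ee_rot'],s['time_s'])
W=cap('wrist','w12')
hsv=cv2.cvtColor(W['img'],cv2.COLOR_BGR2HSV);m=cv2.inRange(hsv,(0,150,60),(6,255,255))
for c in cv2.findContours(m,0,2)[0]:
    if cv2.contourArea(c)>200: r=cv2.minAreaRect(c);print(r,onz(W,*r[0],213))
```

```text
[639.765  62.892 260.733] [-0.001  0.759  0.651 -0.002] 27.1667
((249.94558715820312, 230.9879608154297), (134.35633850097656, 35.230377197265625), 88.45184326171875) [620.452  64.024 213.   ]
```

Request:
{"op": "play_rows", "data": {
  "plan": [
    [-12,0,0,0,0,0,0.4],
    [-6,0,0,0,0,0,0.4],
    [0,0,0,0,0,0,0.4]
  ]
}}

```text
time_s: 27.47
eef_pos: [619.2, 62.8, 253.1]
ee_rot: [-0.006, 0.759, 0.651, -0.006]
force: [0.3, -0.4, -0.4]
grip_width: 0.701
```

Request:
{"op": "play_rows", "data": {
  "plan": [
    [1,0,-18,0,0,0,0.3],
    [1,0,-22,0,0,0,0.2],
    [0,0,-18,0,0,0,0.1],
    [0,0,-6,0,0,0,0],
    [0,0,0,0,0,0,0]
  ]
}}

```text
time_s: 27.88
eef_pos: [622.5, 62.6, 190.5]
ee_rot: [-0.003, 0.759, 0.651, -0.004]
force: [-0.1, 0.5, 0.1]
grip_width: 0.5
```

```bash
python3 - <<'E'
from h import *
np.set_printoptions(precision=3,suppress=True)
s=sense();print(s['eef_pos'],s['ee_rot'],s['force'],s['time_s'])
W=cap('wrist','w13')
hsv=cv2.cvtColor(W['img'],cv2.COLOR_BGR2HSV);m=cv2.inRange(hsv,(0,150,60),(6,255,255))
for c in cv2.findContours(m,0,2)[0]:
    if cv2.contourArea(c)>200: r=cv2.minAreaRect(c);print(r,onz(W,*r[0],213))
E
python3 lev.py
```

```text
[622.463  62.638 190.534] [-0.003  0.759  0.651 -0.004] [-0.051  0.549  0.139] 27.8833
((274.5, 271.5), (57.0, 175.0), 0.0) [621.759  69.733 213.   ]
[622.66  62.63 191.2 ] [ 0.43  0.15 -0.45] [ 0.04  0.01 -0.03] 27.9333
side [[234, 183, 18, 21, 186]]
top [[239, 172, 6, 5, 13], [263, 175, 7, 4, 21]]
```

Centred over the grip; close with a small downward compensation, then make the last stroke.

Request:
{"op": "play_rows", "data": {
  "plan": [
    [0,1,-3,0,0,0,-0.2],
    [-1,0,-1,0,0,0,-0.5]
  ],
  "grip_force": 80
}}

```text
time_s: 28.2
eef_pos: [622.6, 63.8, 190.4]
ee_rot: [-0.001, 0.759, 0.651, -0.002]
force: [-23.3, 6.6, 2.2]
grip_width: 0.278
```

Request:
{"op": "play_rows", "data": {
  "plan": [
    [0,0,-1,0,0,0,-1],
    [0,0,0,0,0,0,-1],
    [0,0,0,0,0,0,-1]
  ]
}}

```text
time_s: 28.45
eef_pos: [621.0, 64.2, 189.7]
ee_rot: [-0.002, 0.759, 0.651, -0.003]
force: [1.9, -0.2, -2.9]
grip_width: 0.232
```

```bash
python3 lev.py
```

```text
[621.04  64.22 189.68] [ 1.9  -0.16 -2.93] [-0.13 -0.28 -0.04] 28.45
side [[257, 177, 2, 6, 10], [234, 184, 14, 20, 158]]
top [[263, 175, 7, 5, 25]]
```

Request:
{"op": "play_rows", "data": {
  "plan": [
    [0,0.4,-3,0,0,0,-1],
    [0.1,0.6,-5,0,0,0,-1],
    [0.1,0.6,-5,0,0,0,-1],
    [0,0.4,-2.5,0,0,0,-1]
  ]
}}

```text
time_s: 28.88
eef_pos: [621.5, 66.2, 175.9]
ee_rot: [-0.001, 0.759, 0.651, -0.003]
force: [-3.1, -1.1, 7.4]
grip_width: 0.231
```

Request:
{"op": "play_rows", "data": {
  "plan": [
    [0,0.2,-2,0,0,0,-1]
  ]
}}

```text
time_s: 28.97
eef_pos: [621.6, 66.4, 174.3]
ee_rot: [-0.0, 0.759, 0.651, -0.003]
force: [-4.0, 0.5, 9.6]
grip_width: 0.235
```

Request:
{"op": "play_rows", "data": {
  "plan": [
    [0,0.2,-2,0,0,0,-1],
    [0,0.2,-2,0,0,0,-1]
  ]
}}

```text
time_s: 29.13
eef_pos: [621.7, 66.5, 171.9]
ee_rot: [0.001, 0.759, 0.651, -0.003]
force: [-5.2, -0.3, 10.1]
grip_width: 0.234
```

Request:
{"op": "play_rows", "data": {
  "plan": [
    [0,0.2,-5,0,0,0,-1],
    [0,0.2,-5,0,0,0,-1],
    [0,0.1,-5,0,0,0,-1]
  ]
}}

```text
time_s: 29.38
eef_pos: [621.9, 67.1, 160.0]
ee_rot: [0.003, 0.759, 0.651, -0.002]
force: [-5.8, 0.3, 10.7]
grip_width: 0.23
```

Request:
{"op": "play_rows", "data": {
  "plan": [
    [0,0.1,-5,0,0,0,-1],
    [0,0,-5,0,0,0,-1],
    [0,0,-5,0,0,0,-1]
  ]
}}

```text
time_s: 29.63
eef_pos: [621.9, 66.8, 148.2]
ee_rot: [0.004, 0.759, 0.652, -0.002]
force: [-6.6, 0.6, 14.1]
grip_width: 0.232
```

Request:
{"op": "play_rows", "data": {
  "plan": [
    [0,0,-5,0,0,0,-1],
    [0,0.2,-4,0,0,0,-1]
  ]
}}

```text
time_s: 29.8
eef_pos: [621.9, 66.3, 141.4]
ee_rot: [0.006, 0.758, 0.652, -0.002]
force: [-6.8, -2.2, 12.9]
grip_width: 0.233
```

Request:
{"op": "play_rows", "data": {
  "plan": [
    [0,0.2,-3,0,0,0,-1]
  ]
}}

```text
time_s: 29.88
eef_pos: [621.8, 66.1, 139.5]
ee_rot: [0.007, 0.758, 0.652, -0.002]
force: [-7.0, -0.3, 14.0]
grip_width: 0.236
```

Request:
{"op": "play_rows", "data": {
  "plan": [
    [0,0.2,-3,0,0,0,-1]
  ]
}}

```text
time_s: 29.97
eef_pos: [621.9, 65.9, 137.9]
ee_rot: [0.007, 0.758, 0.652, -0.002]
force: [-8.5, -1.2, 13.8]
grip_width: 0.23
```

Request:
{"op": "play_rows", "data": {
  "plan": [
    [0,0.2,-3,0,0,0,-1],
    [0,0.2,-3,0,0,0,-1]
  ]
}}

```text
time_s: 30.13
eef_pos: [621.8, 65.5, 134.6]
ee_rot: [0.009, 0.758, 0.652, -0.002]
force: [-7.3, -0.8, 14.1]
grip_width: 0.234
```

Request:
{"op": "play_rows", "data": {
  "plan": [
    [0,0.2,-3,0,0,0,-1]
  ]
}}

```text
time_s: 30.22
eef_pos: [621.8, 65.2, 133.0]
ee_rot: [0.01, 0.758, 0.652, -0.002]
force: [-7.1, -1.8, 15.6]
grip_width: 0.233
```

Request:
{"op": "play_rows", "data": {
  "plan": [
    [0,0.2,-3,0,0,0,-1]
  ]
}}

```text
time_s: 30.3
eef_pos: [621.8, 65.0, 131.6]
ee_rot: [0.01, 0.758, 0.652, -0.003]
force: [-8.1, -1.0, 15.5]
grip_width: 0.231
```

Request:
{"op": "play_rows", "data": {
  "plan": [
    [0,0.2,-2.5,0,0,0,-1]
  ]
}}

```text
time_s: 30.38
eef_pos: [621.8, 64.9, 130.7]
ee_rot: [0.011, 0.758, 0.652, -0.003]
force: [-8.2, 1.0, 16.9]
grip_width: 0.231
```

```bash
python3 lev.py
```

```text
[621.82  64.87 130.66] [-8.21  0.97 16.88] [-0.76  1.64 -0.11] 30.3833
side [[265, 170, 5, 5, 17], [236, 201, 13, 23, 158]]
top []
```

Request:
{"op": "play_rows", "data": {
  "plan": [
    [0,0.2,-3,0,0,0,-1]
  ]
}}

```text
time_s: 30.57
eef_pos: [621.9, 64.7, 129.5]
ee_rot: [0.012, 0.758, 0.652, -0.003]
force: [-10.4, -2.1, 14.9]
grip_width: 0.238
```

Request:
{"op": "play_rows", "data": {
  "plan": [
    [0,0.2,-3,0,0,0,-1]
  ]
}}

```text
time_s: 30.65
eef_pos: [621.9, 64.5, 128.3]
ee_rot: [0.013, 0.758, 0.652, -0.003]
force: [-11.1, -1.9, 20.7]
grip_width: 0.232
```

Request:
{"op": "play_rows", "data": {
  "plan": [
    [0,0.2,-2.5,0,0,0,-1]
  ]
}}

```text
time_s: 30.73
eef_pos: [621.9, 64.4, 128.0]
ee_rot: [0.014, 0.758, 0.652, -0.003]
force: [-10.3, -0.6, 22.3]
grip_width: 0.236
```

Request:
{"op": "play_rows", "data": {
  "plan": [
    [0,0.5,3,0,0,0,-1],
    [0,0.5,5,-0.006,0,0,-1],
    [0,0.4,6,-0.006,0,0,-1],
    [0,0.2,6,-0.006,0,0,-1],
    [0,0,6,-0.005,0,0,-1]
  ]
}}

```text
time_s: 31.15
eef_pos: [622.0, 66.0, 153.2]
ee_rot: [0.022, 0.759, 0.651, -0.01]
force: [3.7, -2.7, -8.2]
grip_width: 0.23
```

Request:
{"op": "play_rows", "data": {
  "plan": [
    [0,0,6,0,0,0,-1],
    [0,-0.2,6,0,0,0,-1],
    [0,-0.4,6,0,0,0,-1],
    [-0.1,-0.6,5,0,0,0,-1],
    [-0.1,-0.6,4,0,0,0,-1]
  ]
}}

```text
time_s: 31.57
eef_pos: [621.9, 65.8, 180.7]
ee_rot: [0.021, 0.758, 0.651, -0.01]
force: [2.0, 0.5, -6.2]
grip_width: 0.235
```

Request:
{"op": "play_rows", "data": {
  "plan": [
    [0,-0.5,3,0,0,0,-1],
    [0,-0.5,2,0,0,0,-1]
  ]
}}

```text
time_s: 31.73
eef_pos: [621.7, 65.0, 186.6]
ee_rot: [0.02, 0.759, 0.651, -0.009]
force: [3.2, 3.2, -5.5]
grip_width: 0.231
```

Request:
{"op": "play_rows", "data": {
  "plan": [
    [0,-0.4,1.5,0,0,0,-1]
  ]
}}

```text
time_s: 31.82
eef_pos: [621.7, 64.7, 188.4]
ee_rot: [0.02, 0.759, 0.651, -0.009]
force: [2.1, 3.0, -6.7]
grip_width: 0.234
```

Request:
{"op": "play_rows", "data": {
  "plan": [
    [0,-0.4,1.5,0,0,0,-1]
  ]
}}

```text
time_s: 31.9
eef_pos: [621.6, 64.4, 190.0]
ee_rot: [0.02, 0.759, 0.651, -0.009]
force: [3.1, 3.3, -7.4]
grip_width: 0.23
```

```bash
python3 lev.py
```

```text
[621.65  64.38 189.98] [ 3.13  3.26 -7.43] [ 0.99 -0.66 -0.16] 31.9
side [[257, 177, 2, 6, 11], [234, 185, 14, 19, 155]]
top [[260, 178, 4, 4, 11]]
```

Request:
{"op": "play_rows", "data": {
  "plan": [
    [0,-0.3,1.2,0,0,0,-1]
  ]
}}

```text
time_s: 32.08
eef_pos: [621.6, 64.2, 191.1]
ee_rot: [0.02, 0.759, 0.651, -0.009]
force: [3.2, 1.8, -10.3]
grip_width: 0.234
```

Request:
{"op": "play_rows", "data": {
  "plan": [
    [0,-0.3,1,0,0,0,-1]
  ]
}}

```text
time_s: 32.17
eef_pos: [621.6, 64.1, 191.6]
ee_rot: [0.019, 0.759, 0.651, -0.009]
force: [4.7, 3.3, -12.0]
grip_width: 0.235
```

Request:
{"op": "play_rows", "data": {
  "plan": [
    [0,-0.2,1,0,0,0,-1]
  ]
}}

```text
time_s: 32.25
eef_pos: [621.5, 64.1, 191.8]
ee_rot: [0.019, 0.759, 0.651, -0.009]
force: [5.6, 2.3, -13.5]
grip_width: 0.236
```

Upper stop reached; release and retreat along the earlier path.

Request:
{"op": "play_rows", "data": {
  "plan": [
    [0,0,0,0,0,0,-0.3],
    [0,0,0,0,0,0,0.2],
    [0,0,0,0,0,0,0.3],
    [0,0,10,0,0,0,0.3],
    [0,0,25,0,0,0,0.3]
  ]
}}

```text
time_s: 32.67
eef_pos: [619.8, 62.0, 226.6]
ee_rot: [0.019, 0.758, 0.652, -0.014]
force: [-0.4, 0.1, -1.2]
grip_width: 0.649
```

Request:
{"op": "play_rows", "data": {
  "plan": [
    [0,0,30,0,0,0,0.3],
    [-20,0,30,0,0,0,0.3],
    [-35,0,10,0,0,0,0.3],
    [-38,0,0,0,0,0,0.3],
    [-38,0,0,0,0,0,0.3]
  ]
}}

```text
time_s: 33.08
eef_pos: [488.8, 59.9, 308.0]
ee_rot: [0.024, 0.759, 0.651, -0.011]
force: [-0.2, 0.6, 0.5]
grip_width: 0.651
```

Request:
{"op": "play_rows", "data": {
  "plan": [
    [-38,0,0,0,0,0,0.3],
    [-30,0,0,0,0,0,0.3],
    [-10,0,0,0,0,0,0.3],
    [0,0,0,0,0,0,0.3]
  ]
}}

```text
time_s: 33.42
eef_pos: [401.8, 59.7, 314.5]
ee_rot: [0.029, 0.758, 0.651, -0.008]
force: [1.1, -0.3, 0.6]
grip_width: 0.647
```

```bash
cp pics/f3.png pics/f3k.png && python3 lev.py && sed "s/'f3'/'f4'/g;s/'side0','s6','f4')}/'side0','s6','f3k','f4')}/;s/for a in('side0','s6')/for a in('side0','s6','f3k')/" cmp.py > cmp4.py && python3 cmp4.py | tail -4
python3 - <<'E'
from h import *
W=cap('wrist','w14');S=cap('side');T=cap('top')
for n,c in(('side',S),('top',T)):
    hsv=cv2.cvtColor(c['img'],cv2.COLOR_BGR2HSV);m=cv2.inRange(hsv,(105,120,40),(130,255,255));k,l,st,ce=cv2.connectedComponentsWithStats(m)
    a=cv2.imread('pics/f3k.png') if n=='side' else None
    print(n,[(ce[i].round(1).tolist(),int(st[i,4])) for i in range(1,k) if 40<st[i,4]<500])
hsv=cv2.cvtColor(cv2.imread('pics/f3k.png'),cv2.COLOR_BGR2HSV);m=cv2.inRange(hsv,(105,120,40),(130,255,255));k,l,st,ce=cv2.connectedComponentsWithStats(m)
print('before',[(ce[i].round(1).tolist(),int(st[i,4])) for i in range(1,k) if 40<st[i,4]<500])
E
```

```text
[401.82  59.74 314.47] [ 1.13 -0.27  0.64] [ 0.07  0.   -0.  ] 33.4167
side [[234, 176, 25, 28, 275]]
top [[239, 170, 37, 14, 279]]
side0 ramtop (10.0, 0.941) pad (5.1, 0.845)
s6 ramtop (10.0, 0.94) pad (4.800000000000001, 0.983)
f3k ramtop (2.0, 0.972) pad (0.40000000000000036, 0.948)
side0->s6 ramtop (0.0, 1.0)
side [([318.8, 217.1], 249)]
top [([554.1, 87.3], 105), ([299.2, 244.5], 129)]
before [([318.7, 217.1], 250)]
```

Run:
```python
from h import *
T=cap('top');print(onz(T,299.2,244.5,40));S=cap('side');print(tri(T,(299.2,244.5),S,(318.8,217.1)))
ctrl.finish_job();print(sense()['time_s'])
```

```text
[458.27687712 -53.93700233  40.        ]
(array([458.80527983, -54.84802424,  25.28911103]), np.float64(1.3843867353785937))
the job is handed in; nothing more can be done
the job is handed in; nothing more can be done
```

I slid the plate by its blue grip against both stops, pumped the lever four full strokes, left it up, let go and handed the job in. No verdict was reported. The clock read 33.4 s at the last retreat, against the 72 s limit.

**Plate:** I felt contact on both stops, at about 12 N on the back stop and 11 to 26 N on the side stop. The blue grip's image position was unchanged across the last stroke. At the end I measured its centre at about (459, -55) mm. The arm had felt it home at (463, -56). I did not resolve that 4 mm difference in x; it may come from calibration and from measuring the visible face rather than the block's centre.

**Pad and clicks:**
- **Touching stroke:** This was stroke 3. In side pictures taken with the arm clear, the ram had dropped about 23 mm and the pad about 20 mm. The spring was therefore squeezed about 3 mm.
- **One more click:** On stroke 4 the force at 0.10 rad was 8 to 10 N, against about 4 N before, and about 14 to 17 N near the end. The ram moved about one more tooth (2.0 to 2.3 px, roughly 6 to 8 mm) and the pad stayed put.
- **What disagreed:** The lever forces on strokes 2 and 3 alone fell between the stated bands. A close-up showed the pad moving less in stroke 3 than I expected, so I relied on the clear pictures. The force at the end of stroke 4 also read a little above the stated 10 to 14 N.

**Lever:** I felt it against its upper stop at about 13 N before letting go, and its image position matched the earlier up position. The hardest push on the lower stop was about 22 N. During the first upstroke the gripper slipped off because it held the grip only at the fingertips. I took a deeper hold and finished that upstroke.

I did not take a final picture check of the other things on the bench, but nothing in the moves or forces suggested that any was touched.

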